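Weigh out a set of levelling feet on a locked bench scale

ROBOT

A 6-joint arm with a two-finger parallel gripper is mounted at the origin on the work surface. World frame = base frame: x ahead of the robot, y to its left, z up, the work surface at z = 0. Lengths are in m, angles in degrees, forces in N, time in s.
With the tool pointing down it reaches from about 0.375 to 0.9 m from the base axis. Payload 3.1 kg.
Tool frame: the origin (TCP) lies between the finger pads; the fingertips stand 11 mm ahead of it and the grasp point (between the pads) lies 8 mm behind it; z points along the fingers, y is the line along which they close (so a half turn about z gives the same grasp; the last joint's range is limited). The gripper opens to 87 mm and grips with 3 to 60 N. Pads are 19 mm wide; open, the fingers measure 117 mm over their backs; the gripper's body (75 mm by 190 mm) begins 51 mm behind the grasp point.
Start: joints at [63.283, 30.224, 82.088, -0, 67.689, -10.227], TCP at [0.177, 0.599, 0.234] pointing down, gripper open.
Joint ranges: [-176.69, 176.69], [-43.24, 126.21], [12.49, 139.97], [-82, 262], [0, 151.66], [-163.58, 163.58]. Speed limits (degrees/s): [159.86, 159.86, 180, 180, 180, 180].

INTERFACE

Orientations are given as a 3x3 rotation matrix whose columns are the frame's x, y, z axes.
In Python, from rig import bot, viewer, workorder, nets gives the robot as it stands. The module is installed in compiled form; this text tells all that it offers.
- The arm moves only by the tool move_arm, never from a script. Its argument "increments" is a list of rows, each a list of 7 numbers: the shift along the tool's x, y, z normalised to -1 to 1, where 1 is 0.3 m, then the turn, a rotation vector about the tool's x, y, z normalised to -1 to 1, where 1 is pi rad, then the opening, from 0 (shut) to 1 (fully open). In form: [[tx, ty, tz, wx, wy, wz, grip], ...]. A call has 1 to 10 rows; each row is the pose to reach, as a shift and turn from the pose commanded when the call began, along the tool's axes at that moment, turning the shorter way round; what a row does not reach only later rows make up. A row lasts 1/12 s, in which the tool goes at most 41.7 mm and 7.16 degrees, less where a joint would pass 70% of its speed; a pose out of reach is approached as far as the arm can. A call with a number of a shift or a turn outside -1 to 1 is refused whole. A call with a gripper value outside its range is refused whole. The fingers move at their own pace and stop on an object; the grip force is fixed at half the most. Time passes only in rows, so rows that repeat a pose let the fingers close. It gives the time, the measured TCP pose, the force, the opening and the grip force at its end, in the units of the state.
- bot.read_state(): the state, without advancing time (a new reading comes with each control period).
- viewer.capture(name): name is "scene" or "top" or "wrist"; returns a dict with "image" (420x560x3 uint8, blue, green, red), "K" (3x3 intrinsics, pixels), "eye" and "orientation" of the camera in the world. Camera axes: x right, y up, looking along -z (the intrinsics and any distortion apply to the point x, -y, -z); pixel columns grow to the right and rows downward; lengths in m; the calibration is good to about 2 mm. The wrist camera is an equidistant fisheye: a pixel r from the principal point sees the ray r / f radians off the axis. A picture is of the moment at which its call begins. There is no depth.
- workorder.hand_in(): hands the job in; it is judged then, once.
Trained networks look in the newest picture that a camera, given by its name, has taken for a name from the list of things; names that differ only in an ending like _2 or _b are one class to them, and where a whole thing is asked for, a point or a joint stands for the part that bears it (a point fixed in the world has none). Each returns a list of dicts, best first, with "conf" (0 to 1); they miss things now and then, are a little off and sometimes report something else, mostly with a low value. They report only what shows in the picture. A call takes as long as a camera call. They do not tell look-alikes from the thing itself.
- nets.find_in(camera, thing): "location" ([column, row] in pixels, amid what is visible of it).
The state is a dict: "time_s": time; "joint_positions": joint angles; "qvel": joint speeds; "tau": joint torques, N m; "position": TCP position; "tcp_rot": TCP orientation; "force": force on the tool from outside, world axes, zero at the start; "moment": the same for the moment, N m; "opening": opening from 0.0 (shut) to 1.0 (fully open); "grasp_force": force on a finger pad.
Only numpy, scipy, OpenCV 4.12 (cv2) and the standard library are available. Lean on these libraries where they do the work, as an engineer would, in place of code of your own. Each camera call takes 0.05 s, during which the arm holds its last target. There are 200 camera calls.

TASK

Free the bench scale by turning its left-hand transit-lock knob clockwise until it is fully loose. Then add levelling feet from the table to those on the pan until the needle points at the broad black mark on the dial, and put every foot left over into the black stock bin. Leave the knob loose, and leave the other things on the bench alone.

Things in the scene. Friction and masses are not known exactly. Their poses are not given: they have to be found in the camera images.
- scale: Sprung bench scale, fixed to the table: grey housing 230 mm (its x) by 320 mm (its y, from -165 to +155 mm), top 50 mm above the table. Origin on the table; yaw differs from start to start. The pan is over its +y part. On its -y part the dial (centre at x +52, y -102 mm) lies flat on top, and the transit-lock knob stands at x -55, y -95 mm. A steel arm 26 mm wide under the knob reaches over a tab of the pan and holds the pan down.
- pan_floor (a point): Centre of the floor of the weighing pan (upper face). The pan is a steel tray, inside 202 mm along its x and 162 mm along its y, with a rim 8 mm above its floor; axes as scale. It moves straight up and down on a spring: 1.5 mm lower for each 90 g, about 16 mm in all; settles within about half a second. Until the knob is loose the pan is clamped at or near its lowest.
- knob (a joint): Turn of the black transit-lock knob, rad: 0 is tight, it starts at 0 to 0.4, fully loose is its stop at 4.0. LEFT-HAND thread: turning it clockwise as seen from above loosens it and makes the value grow. It rises 4.2 mm per rad (arm and all), and stays where it is left (0.12 N m of friction). It does not come off.
- knob_grip (a point): Grip point on the knob, on its turning axis (vertical). The grip is an upright bar 52 mm long (along this point's x), 14 mm thick (y), 40 mm tall: it reaches 14 mm above this point and 26 mm below it, standing on a 48 mm round hub. The point turns and rises with the knob.
- needle (a joint): The dial's needle, rad clockwise from the empty mark (which points to the scale's +x): 0 is empty, +0.28 for each 90 g on the pan (0.56 for a large foot), each give or take 3 percent. The ticks are 0.28 apart; the broad black wedge, the set weight, is at 2.24, the weight of eight small feet. Right only when the knob is fully loose; while clamped it reads near 2.9.
- bin: Black stock bin, open on top, fixed: outside 210 mm along its x, 140 mm along its y, 45 mm tall, walls and floor 4 mm thick. Origin: centre of its underside, on the table.
- offcut: Bystander: loose wood offcut 50 x 110 x 40 mm. Origin under its centre.
- bracket: Bystander: loose steel angle bracket 60 x 50 mm, 54 mm tall. Origin under its centre.
- glue: Bystander: loose yellow glue bottle, 60 mm across, 160 mm tall. Origin under its centre.
- driver: Bystander: loose screwdriver lying on the table.
- large1: Large levelling foot, bright steel, loose, 180 g: a disc 46 mm across and 10 mm thick with an upright threaded stud 14 mm across and 40 mm tall on its middle (50 mm in all, flat-sided collar 5 mm tall round the foot of the stud, for looks only). Origin: centre of the underside of the disc; z along the stud. Starts standing on the table.
- large2: Large levelling foot, bright steel, loose, 180 g: a disc 46 mm across and 10 mm thick with an upright threaded stud 14 mm across and 40 mm tall on its middle (50 mm in all, flat-sided collar 5 mm tall round the foot of the stud, for looks only). Origin: centre of the underside of the disc; z along the stud. Starts standing on the table.
- large3: Large levelling foot, bright steel, loose, 180 g: a disc 46 mm across and 10 mm thick with an upright threaded stud 14 mm across and 40 mm tall on its middle (50 mm in all, flat-sided collar 5 mm tall round the foot of the stud, for looks only). Origin: centre of the underside of the disc; z along the stud. Starts standing on the table.
- small1: Small levelling foot, bright steel, loose, 90 g (half a large one): a disc 34 mm across and 8 mm thick with an upright threaded stud 10 mm across and 36 mm tall on its middle (44 mm in all). Origin: centre of the underside of the disc; z along the stud. Starts standing on the table, or is absent.
- small2: Small levelling foot, bright steel, loose, 90 g (half a large one): a disc 34 mm across and 8 mm thick with an upright threaded stud 10 mm across and 36 mm tall on its middle (44 mm in all). Origin: centre of the underside of the disc; z along the stud. Starts standing on the table, or is absent.
- small3: Small levelling foot, bright steel, loose, 90 g (half a large one): a disc 34 mm across and 8 mm thick with an upright threaded stud 10 mm across and 36 mm tall on its middle (44 mm in all). Origin: centre of the underside of the disc; z along the stud. Starts standing on the table, or is absent.
- small4: Small levelling foot, bright steel, loose, 90 g (half a large one): a disc 34 mm across and 8 mm thick with an upright threaded stud 10 mm across and 36 mm tall on its middle (44 mm in all). Origin: centre of the underside of the disc; z along the stud. Starts standing on the table, or is absent.
- pan_small: Small levelling foot, bright steel, loose, 90 g (half a large one): a disc 34 mm across and 8 mm thick with an upright threaded stud 10 mm across and 36 mm tall on its middle (44 mm in all). Origin: centre of the underside of the disc; z along the stud. Starts standing on the pan, or is absent.
- pan_large: Large levelling foot, bright steel, loose, 180 g: a disc 46 mm across and 10 mm thick with an upright threaded stud 14 mm across and 40 mm tall on its middle (50 mm in all, flat-sided collar 5 mm tall round the foot of the stud, for looks only). Origin: centre of the underside of the disc; z along the stud. Starts standing on the pan, or is absent.
Not all that is in view belongs to the job. Leave any brown or orange look-alike of the large3 alone.

How it is judged (in metres and radians):
On the way, in this order (a step that is already met when the one before it is completed fails the run):
1. the transit-lock knob is turned clockwise until fully loose (above 3.7 rad) (value of joint knob above 3.7 rad), for 0.2 s.
2. the needle stands on the mark (2.24 give or take 0.12 rad) with the fingers off the scale (value of joint needle between 2.12 and 2.36 rad and contact force between the fingers and scale below 0.3 N), for 0.5 s.
At the end, for the whole second after the job is handed in: The needle stands within 0.12 rad of the mark at 2.24, the knob is still loose (above 3.7 rad), and every foot present is at rest inside the pan or inside the bin (value of joint needle between 2.12 and 2.36 rad and value of joint knob above 3.7 rad and ((x of large1 in the frame of pan_floor between -0.101 and 0.101 m and y of large1 in the frame of pan_floor between -0.081 and 0.081 m and z of large1 in the frame of pan_floor between -0.004 and 0.045 m) or (x of large1 in the frame of bin between -0.103 and 0.103 m and y of large1 in the frame of bin between -0.068 and 0.068 m and z of large1 in the frame of bin between 0 and 0.05 m)) and linear speed of each of large1, large2, large3, small1, small2, small3, small4, pan_small, pan_large below 0.02 m/s and ((x of large2 in the frame of pan_floor between -0.101 and 0.101 m and y of large2 in the frame of pan_floor between -0.081 and 0.081 m and z of large2 in the frame of pan_floor between -0.004 and 0.045 m) or (x of large2 in the frame of bin between -0.103 and 0.103 m and y of large2 in the frame of bin between -0.068 and 0.068 m and z of large2 in the frame of bin between 0 and 0.05 m)) and ((x of large3 in the frame of pan_floor between -0.101 and 0.101 m and y of large3 in the frame of pan_floor between -0.081 and 0.081 m and z of large3 in the frame of pan_floor between -0.004 and 0.045 m) or (x of large3 in the frame of bin between -0.103 and 0.103 m and y of large3 in the frame of bin between -0.068 and 0.068 m and z of large3 in the frame of bin between 0 and 0.05 m)) and ((x of small1 in the frame of pan_floor between -0.101 and 0.101 m and y of small1 in the frame of pan_floor between -0.081 and 0.081 m and z of small1 in the frame of pan_floor between -0.004 and 0.045 m) or (x of small1 in the frame of bin between -0.103 and 0.103 m and y of small1 in the frame of bin between -0.068 and 0.068 m and z of small1 in the frame of bin between 0 and 0.05 m)) and ((x of small2 in the frame of pan_floor between -0.101 and 0.101 m and y of small2 in the frame of pan_floor between -0.081 and 0.081 m and z of small2 in the frame of pan_floor between -0.004 and 0.045 m) or (x of small2 in the frame of bin between -0.103 and 0.103 m and y of small2 in the frame of bin between -0.068 and 0.068 m and z of small2 in the frame of bin between 0 and 0.05 m)) and ((x of small3 in the frame of pan_floor between -0.101 and 0.101 m and y of small3 in the frame of pan_floor between -0.081 and 0.081 m and z of small3 in the frame of pan_floor between -0.004 and 0.045 m) or (x of small3 in the frame of bin between -0.103 and 0.103 m and y of small3 in the frame of bin between -0.068 and 0.068 m and z of small3 in the frame of bin between 0 and 0.05 m)) and ((x of small4 in the frame of pan_floor between -0.101 and 0.101 m and y of small4 in the frame of pan_floor between -0.081 and 0.081 m and z of small4 in the frame of pan_floor between -0.004 and 0.045 m) or (x of small4 in the frame of bin between -0.103 and 0.103 m and y of small4 in the frame of bin between -0.068 and 0.068 m and z of small4 in the frame of bin between 0 and 0.05 m)) and ((x of pan_small in the frame of pan_floor between -0.101 and 0.101 m and y of pan_small in the frame of pan_floor between -0.081 and 0.081 m and z of pan_small in the frame of pan_floor between -0.004 and 0.045 m) or (x of pan_small in the frame of bin between -0.103 and 0.103 m and y of pan_small in the frame of bin between -0.068 and 0.068 m and z of pan_small in the frame of bin between 0 and 0.05 m)) and ((x of pan_large in the frame of pan_floor between -0.101 and 0.101 m and y of pan_large in the frame of pan_floor between -0.081 and 0.081 m and z of pan_large in the frame of pan_floor between -0.004 and 0.045 m) or (x of pan_large in the frame of bin between -0.103 and 0.103 m and y of pan_large in the frame of bin between -0.068 and 0.068 m and z of pan_large in the frame of bin between 0 and 0.05 m))); the robot touches nothing.
It fails at once if a bystander (offcut, bracket, glue bottle, screwdriver) is moved more than 30 mm (distance of any of offcut, bracket, glue, driver from where it was at the start of the episode above 0.03 m).
Of small1, small2, small3, small4 only 2 to 4 are there at a start; the rules pass over those that are not, and their reading is None.
Of pan_small, pan_large only 1 to 2 are there at a start; the rules pass over those that are not, and their reading is None.
At some moment in a run one of large1, large2, large3, small1, small2, small3, small4 may be knocked a few centimetres aside while the robot is not near it.
Once in a run the grip may slacken for a moment while it holds something.
It also fails if it takes over 210 s, if anything falls off the work surface, if the arm or the gripper's body presses on something with over 40 N, if the wrist force passes 120 N, or if a joint passes its speed limit or range.

## Working session

There is one attempt and no reset: what is moved stays moved. The work goes in short steps, Python scripts to look and compute and a tool call to move; the robot and the scene stay as the last step left them, time stands still between calls to the robot, and variables do not carry over. Pictures are saved under pics/ and viewed, at most 14 in all, crops included, and the job is handed in when it is done.

Besides the shell and the picture viewer there is one more tool, called after "Emit:" in YAML: its name, and indented under it one key for each argument. move_arm: Moves the arm, as the interface text tells. Its arguments: {"type":"object","properties":{"increments":{"type":"array"}},"required":["increments"]}

```bash
mkdir -p pics
cat > h.py <<'E'
import numpy as np, cv2
from rig import bot, viewer, workorder, nets
def ray(c,px):
    K=c["K"];x=(px[0]-K[0][2])/K[0][0];y=(px[1]-K[1][2])/K[1][1]
    if c.get("fish"):
        r=np.hypot(x,y);s=np.sin(r)/r if r>1e-9 else 1;d=np.array([x*s,-y*s,-np.cos(r)])
    else: d=np.array([x,-y,-1.])
    return np.array(c["orientation"])@d
def at(c,px,z):
    d=ray(c,px);e=np.array(c["eye"]);return e+d*(z-e[2])/d[2]
def proj(c,P):
    K=c["K"];v=np.array(c["orientation"]).T@(np.array(P)-np.array(c["eye"]));x,y,z=v[0],-v[1],-v[2]
    if c.get("fish"):
        t=np.arctan2(np.hypot(x,y),z);s=t/max(np.hypot(x,y),1e-9);x,y=x*s,y*s
    else:x,y=x/z,y/z
    return np.array([K[0][0]*x+K[0][2],K[1][1]*y+K[1][2]])
def cap(n,save=None):
    c=viewer.capture(n);c["fish"]=n=="wrist"
    if save:cv2.imwrite("pics/"+save,c["image"])
    return c
def tri(obs):
    A=np.zeros((3,3));b=np.zeros(3)
    for c,p in obs:
        d=ray(c,p);d/=np.linalg.norm(d);M=np.eye(3)-np.outer(d,d);A+=M;b+=M@np.array(c["eye"])
    return np.linalg.solve(A,b)
E
python3 - <<'E'
from h import *
np.set_printoptions(precision=3,suppress=True)
a=cap("scene");b=cap("top")
cv2.imwrite("pics/s0.png",cv2.resize(a["image"],(800,600)));cv2.imwrite("pics/t0.png",cv2.resize(b["image"],(800,600)))
for n,c in (("scene",a),("top",b)):
    print(n,c["eye"],c["K"][0],c["K"][1],c.keys())
    for t in ["large1","small1","knob","knob_grip","pan_floor","needle","bin","scale","offcut","bracket","glue","driver"]:
        for r in nets.find_in(n,t):
            if r["conf"]>.25: print(t,np.round(r["location"]),round(r["conf"],2),at(c,r["location"],0.)[:2])
print(bot.read_state())
E
```

```text
scene [ 1.153 -0.693  1.365] [528.34    0.    281.008] [  0.    528.34  205.251] dict_keys(['image', 'K', 'eye', 'orientation', 'fish'])
large1 [153. 256.] 0.68 [ 0.338 -0.289]
large1 [190. 253.] 0.61 [ 0.413 -0.21 ]
large1 [231. 289.] 0.54 [ 0.589 -0.218]
large1 [173. 230.] 0.47 [ 0.313 -0.185]
small1 [217. 232.] 0.6 [ 0.421 -0.101]
small1 [214. 269.] 0.42 [ 0.505 -0.202]
knob [188. 253.] 0.69 [ 0.409 -0.212]
knob [274. 199.] 0.61 [0.47  0.113]
pan_floor [315. 179.] 0.71 [0.519 0.268]
needle [326. 192.] 0.51 [0.582 0.247]
bin [180. 303.] 0.63 [ 0.512 -0.344]
scale [302. 201.] 0.8 [0.544 0.165]
offcut [273. 199.] 0.73 [0.469 0.112]
offcut [327. 277.] 0.64 [ 0.777 -0.006]
bracket [354. 252.] 0.9 [0.787 0.116]
bracket [218. 232.] 0.45 [ 0.423 -0.099]
glue [338. 118.] 0.61 [0.401 0.557]
driver [364. 157.] 0.65 [0.588 0.457]
top [0.316 0.091 1.337] [458.714   0.    277.417] [  0.    458.714 210.709] dict_keys(['image', 'K', 'eye', 'orientation', 'fish'])
large1 [380. 203.] 0.71 [ 0.598 -0.221]
large1 [342. 180.] 0.68 [ 0.671 -0.109]
large1 [385. 263.] 0.51 [ 0.417 -0.223]
large1 [376. 29
[... 305 characters left out ...]
 140.] 0.6 [ 0.796 -0.03 ]
bracket [269. 142.] 0.79 [0.792 0.109]
glue [134. 258.] 0.71 [0.448 0.508]
driver [158. 208.] 0.93 [0.595 0.44 ]
driver [256. 214.] 0.63 [0.569 0.149]
{'time_s': 1.3, 'joint_positions': array([ 63.284,  30.224,  82.088,   0.001,  67.69 , -10.229]), 'qvel': array([-0.058,  0.018, -0.082, -0.028,  0.082,  0.046]), 'tau': array([  0.001, -44.002, -17.698,   0.063,   0.05 ,  -0.   ]), 'position': array([0.177, 0.599, 0.234]), 'tcp_rot': array([[-0.959,  0.284, -0.   ],
       [ 0.284,  0.959, -0.   ],
       [ 0.   , -0.   , -1.   ]]), 'force': array([-0.538, -0.065, -0.325]), 'moment': array([ 0.021, -0.012, -0.028]), 'grasp_force': 0.0, 'opening': 1.0036132602243713}
```

View pics/t0.png

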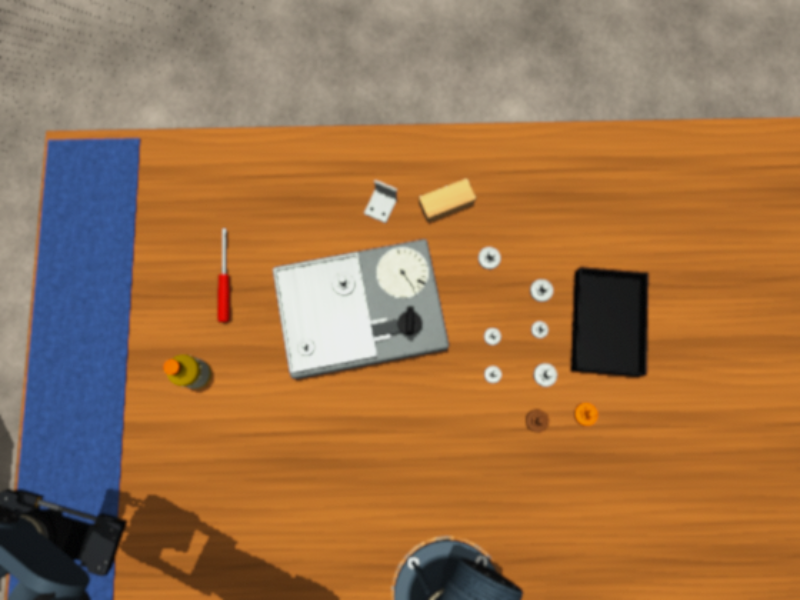

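View pics/s0.png

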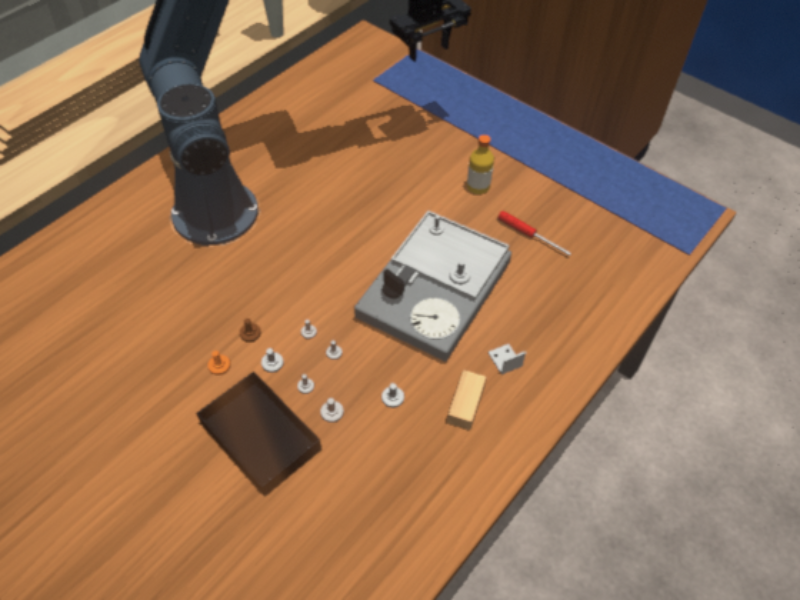

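Top view (800x600):
- **Wanted large feet:** steel, at (489,257), (541,290) and (545,374).
- **Small feet:** (492,336), (540,329), (493,374).
- **Look-alikes to leave alone:** brown (536,420) and orange (586,413).
- **On the pan:** one large at (343,284) and one small at (306,347), which makes 3 units. I need 5 more, so 2 large and 1 small.
- **Knob:** the black bar at (408,323). Other dark things nearby are the needle hub at (402,272) and the bin.

Next I'll check the knob in a close crop.

```bash
cat >> h.py <<'E'
def wrap(a): return (a+180)%360-180
def go(p,yaw,n=None):
    """tool pointing down at p with tool-x yaw (deg, mod 180 chosen by caller) -> increments"""
    from scipy.spatial.transform import Rotation as R
    s=bot.read_state();M=s["tcp_rot"];q=s["position"]
    y=np.radians(yaw);T=np.array([[np.cos(y),np.sin(y),0],[np.sin(y),-np.cos(y),0],[0,0,-1]])
    d=M.T@(np.array(p)-q)/.3;w=R.from_matrix(M.T@T).as_rotvec()/np.pi
    rows=max(np.linalg.norm(d)*.3/.0417,np.linalg.norm(w)*180/7.16)
    j6=wrap(90+np.degrees(np.arctan2(p[1],p[0]))-yaw)
    print("go",np.round(p,3),"inc",np.round(d,4),np.round(w,4),"rows %.1f"%rows,"j6 %.0f"%j6)
E
python3 - <<'E'
from h import *
np.set_printoptions(precision=3,suppress=True)
a=cap("scene");b=cap("top")
f=1/1.42857
P=lambda u,v:np.array([(u+.5)*f-.5,(v+.5)*f-.5])
top={'L1':(489,257),'L2':(541,290),'L3':(545,374),'S1':(492,336),'S2':(540,329),'S3':(493,374)}
sc={'L1':(392,397),'L2':(331,410),'L3':(271,361),'S1':(334,350),'S2':(305,384),'S3':(308,329)}
for k in top: print(k,at(b,P(*top[k]),.01)[:2],at(a,P(*sc[k]),.012)[:2])
for k in ((274,268),(428,240),(447,350),(293,378)):print('scale',at(b,P(*k),.05)[:2])
for k in ((577,268),(648,272),(645,376),(572,372)):print('bin',at(b,P(*k),.045)[:2])
c=b["image"][205:250,255:310];d=a["image"][175:220,250:305]
cv2.imwrite("pics/c1.png",np.hstack([cv2.resize(x,(400,327),interpolation=cv2.INTER_CUBIC) for x in (c,d)]))
print(tri([(b,P(408,323)),(a,P(396,277))]))
go([.50,.06,.30],160); go([.50,.06,.30],100)
E
```

```text
L1 [ 0.667 -0.109] [ 0.665 -0.113]
L2 [ 0.595 -0.213] [ 0.592 -0.216]
L3 [ 0.421 -0.211] [ 0.417 -0.213]
S1 [ 0.501 -0.107] [ 0.498 -0.107]
S2 [ 0.513 -0.206] [ 0.51  -0.207]
S3 [ 0.423 -0.106] [ 0.419 -0.105]
scale [0.642 0.333]
scale [0.695 0.02 ]
scale [ 0.469 -0.011]
scale [0.42  0.292]
bin [ 0.632 -0.281]
bin [ 0.621 -0.425]
bin [ 0.411 -0.399]
bin [ 0.421 -0.256]
[0.517 0.068 0.109]
go [0.5  0.06 0.3 ] inc [-1.542 -1.418 -0.222] [-0.    -0.     0.019] rows 15.2 j6 -63
go [0.5  0.06 0.3 ] inc [-1.542 -1.418 -0.222] [-0.     0.     0.353] rows 15.2 j6 -3
```

View pics/c1.png

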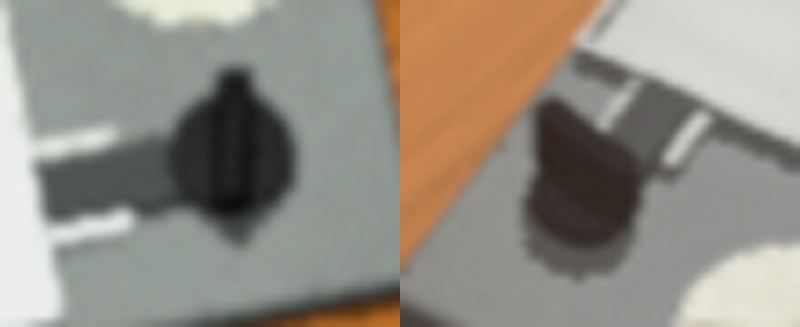

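The crop shows the knob bar running roughly vertical in the image, so along world x. The hub is at about (232,155) in the crop. A grasp at tool yaw 180 gives j6 ≈ -83, which leaves room for the full clockwise turn in one grip.

Emit:
move_arm:
  increments:
    - [-0.16, -0.14, -0.2, 0, 0, -0.03, 1]
    - [-0.3, -0.28, -0.2, 0, 0, -0.06, 1]
    - [-0.44, -0.4, -0.2, 0, 0, -0.09, 1]
    - [-0.57, -0.52, -0.2, 0, 0, -0.09, 1]
    - [-0.67, -0.62, -0.2, 0, 0, -0.09, 1]
    - [-0.77, -0.71, -0.2, 0, 0, -0.09, 1]
    - [-0.77, -0.71, -0.2, 0, 0, -0.09, 1]
    - [-0.77, -0.71, -0.2, 0, 0, -0.09, 1]

```text
time_s: 2.07
position: [0.3392, 0.3274, 0.294]
tcp_rot: [[-1.0, 0.005, 0.001], [0.005, 1.0, 0.0], [-0.001, 0.0, -1.0]]
force: [0.9, 0.8, 0.7]
opening: 0.999
grasp_force: 0.0
```

Run:
```python
from h import *
np.set_printoptions(precision=3,suppress=True)
go([.517,.066,.26],180)
```

```text
go [0.517 0.066 0.26 ] inc [-0.597 -0.868  0.114] [ 0.     0.    -0.002] rows 7.6 j6 -83
```

Emit:
move_arm:
  increments:
    - [-0.08, -0.11, 0.01, 0, 0, 0, 1]
    - [-0.16, -0.23, 0.03, 0, 0, 0, 1]
    - [-0.24, -0.34, 0.05, 0, 0, 0, 1]
    - [-0.32, -0.46, 0.06, 0, 0, 0, 1]
    - [-0.4, -0.58, 0.08, 0, 0, 0, 1]
    - [-0.48, -0.7, 0.1, 0, 0, 0, 1]
    - [-0.55, -0.8, 0.11, 0, 0, 0, 1]
    - [-0.597, -0.868, 0.114, 0, 0, -0.002, 1]
    - [-0.597, -0.868, 0.114, 0, 0, -0.002, 1]
    - [-0.597, -0.868, 0.114, 0, 0, -0.002, 1]

```text
time_s: 2.9
position: [0.5169, 0.0668, 0.2591]
tcp_rot: [[-1.0, 0.002, -0.0], [0.002, 1.0, 0.0], [0.0, 0.0, -1.0]]
force: [-0.7, 0.4, -0.6]
opening: 1.0
grasp_force: 0.0
```

Run:
```python
from h import *
np.set_printoptions(precision=3,suppress=True)
c=cap("wrist","w1.png")
print(c["eye"],c["orientation"],c["K"])
print(bot.read_state()["position"])
for P in ([.517,.061,.1],[.517,.068,.11],[.491,.064,.11],[.543,.064,.11]):print(P,proj(c,P))
for t in ("knob","knob_grip","needle"):print(t,[(np.round(r["location"]),round(r["conf"],2)) for r in nets.find_in("wrist",t)][:3])
```

```text
[0.452 0.067 0.41 ] [[ 0.001 -0.971 -0.239]
 [ 1.     0.001 -0.001]
 [ 0.001 -0.239  0.971]] [[325.192   0.    279.524]
 [  0.    325.192 210.837]
 [  0.      0.      1.   ]]
[0.516 0.068 0.259]
[0.517, 0.061, 0.1] [273.555 199.978]
[0.517, 0.068, 0.11] [280.798 202.162]
[0.491, 0.064, 0.11] [276.491 174.804]
[0.543, 0.064, 0.11] [276.634 228.56 ]
knob [(array([273., 196.]), 0.83)]
knob_grip [(array([522., 214.]), 0.68), (array([277., 197.]), 0.67), (array([448., 163.]), 0.64)]
needle []
```

View pics/w1.png

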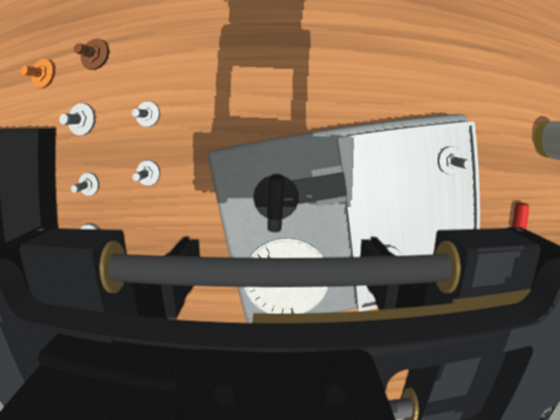

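The wrist view shows the bar from (278,177) to (273,230), centred at (276,203). That puts it at y ≈ 0.0635 with yaw ≈ -4°. I'll descend and grip.

Emit:
move_arm:
  increments:
    - [0, -0.012, 0.13, 0, 0, 0.022, 1]
    - [0, -0.012, 0.26, 0, 0, 0.022, 1]
    - [0, -0.012, 0.39, 0, 0, 0.022, 1]
    - [0, -0.012, 0.5, 0, 0, 0.022, 1]
    - [0, -0.012, 0.58, 0, 0, 0.022, 1]
    - [0, -0.012, 0.58, 0, 0, 0.022, 0.3]
    - [0, -0.012, 0.58, 0, 0, 0.022, 0]
    - [0, -0.012, 0.58, 0, 0, 0.022, 0]
    - [0, -0.012, 0.58, 0, 0, 0.022, 0]
    - [0, -0.012, 0.58, 0, 0, 0.022, 0]

```text
time_s: 3.93
position: [0.5164, 0.065, 0.0861]
tcp_rot: [[-0.998, 0.067, 0.001], [0.067, 0.998, -0.0], [-0.001, -0.0, -1.0]]
force: [-0.4, 0.5, 0.1]
opening: 0.709
grasp_force: 0.0
```

Emit:
move_arm:
  increments:
    - [0, 0, 0, 0, 0, 0, 0]
    - [0, 0, 0, 0, 0, 0, 0]

```text
time_s: 4.1
position: [0.5163, 0.0637, 0.0859]
tcp_rot: [[-0.998, 0.066, 0.001], [0.066, 0.998, -0.002], [-0.001, -0.002, -1.0]]
force: [-2.0, -14.0, 1.3]
opening: 0.558
grasp_force: 7.2
```

The opening of 0.56 (48 mm) matches the hub diameter, so I'm a little too low. I'll open, rise 12 mm and close again.

Emit:
move_arm:
  increments:
    - [0, 0, 0, 0, 0, 0, 0.75]
    - [0, 0, 0, 0, 0, 0, 0.75]
    - [0, 0, 0, 0, 0, 0, 0.75]
    - [0, 0, -0.04, 0, 0, 0, 0.75]
    - [0, 0, -0.04, 0, 0, 0, 0]
    - [0, 0, -0.04, 0, 0, 0, 0]
    - [0, 0, -0.04, 0, 0, 0, 0]
    - [0, 0, -0.04, 0, 0, 0, 0]
    - [0, 0, -0.04, 0, 0, 0, 0]
    - [0, 0, -0.04, 0, 0, 0, 0]

```text
time_s: 4.93
position: [0.516, 0.0646, 0.097]
tcp_rot: [[-0.998, 0.068, -0.001], [0.068, 0.998, 0.0], [0.001, 0.0, -1.0]]
force: [-0.2, -0.4, -0.3]
opening: 0.382
grasp_force: 0.0
```

Emit:
move_arm:
  increments:
    - [0, 0, 0, 0, 0, 0, 0]
    - [0, 0, 0, 0, 0, 0, 0]
    - [0, 0, 0, 0, 0, 0, 0]
    - [0, 0, 0, 0, 0, 0, 0]

```text
time_s: 5.27
position: [0.5155, 0.0631, 0.0975]
tcp_rot: [[-0.998, 0.066, -0.002], [0.066, 0.998, -0.003], [0.002, -0.003, -1.0]]
force: [-2.2, -5.5, 2.5]
opening: 0.16
grasp_force: 30.0
```

Gripped the bar at 14 mm. Now I'll turn it clockwise (+wz) and rise with the thread.

Emit:
move_arm:
  increments:
    - [0, -0.003, -0.0015, 0, 0, 0.035, 0]
    - [0, -0.004, -0.003, 0, 0, 0.07, 0]
    - [0, -0.004, -0.0046, 0, 0, 0.105, 0]
    - [0, -0.004, -0.0062, 0, 0, 0.14, 0]
    - [0, -0.004, -0.0077, 0, 0, 0.175, 0]
    - [0, -0.004, -0.0092, 0, 0, 0.21, 0]
    - [0, -0.004, -0.0108, 0, 0, 0.245, 0]
    - [0, -0.004, -0.0123, 0, 0, 0.28, 0]
    - [0, -0.004, -0.0139, 0, 0, 0.315, 0]
    - [0, -0.004, -0.0154, 0, 0, 0.35, 0]

```text
time_s: 6.1
position: [0.5175, 0.0658, 0.1022]
tcp_rot: [[-0.386, 0.923, 0.004], [0.923, 0.386, 0.004], [0.002, 0.005, -1.0]]
force: [3.2, 10.3, -1.4]
opening: 0.161
grasp_force: 30.0
```

```bash
python3 -c "
from h import *
s=bot.read_state();print(s['joint_positions'],s['moment'],s['force'],s['position'],s['opening'])"
```

```text
[ -5.18233725  33.87238568 103.58205136   0.37212249  42.36512055
 -28.15315432] [ 1.73108505 -0.40784806  0.15216756] [ 3.18332062 10.33156296 -1.38348747] [0.51750561 0.06581374 0.1022148 ] 0.16092935771699135
```

Emit:
move_arm:
  increments:
    - [0.004, 0.005, -0.0015, 0, 0, 0.035, 0]
    - [0.008, 0.01, -0.003, 0, 0, 0.07, 0]
    - [0.008, 0.011, -0.0046, 0, 0, 0.105, 0]
    - [0.008, 0.012, -0.0062, 0, 0, 0.14, 0]
    - [0.007, 0.013, -0.0077, 0, 0, 0.175, 0]
    - [0.006, 0.014, -0.0092, 0, 0, 0.21, 0]
    - [0.006, 0.015, -0.0108, 0, 0, 0.245, 0]
    - [0.005, 0.016, -0.0123, 0, 0, 0.28, 0]
    - [0.004, 0.017, -0.0139, 0, 0, 0.315, 0]
    - [0.003, 0.018, -0.0154, 0, 0, 0.35, 0]

```text
time_s: 6.93
position: [0.5215, 0.0658, 0.1068]
tcp_rot: [[0.645, 0.764, 0.001], [0.764, -0.645, -0.001], [0.0, 0.002, -1.0]]
force: [1.2, -2.2, -0.4]
opening: 0.164
grasp_force: 30.0
```

```bash
python3 -c "
from h import *
s=bot.read_state();print(s['joint_positions'],s['moment'],s['force'],s['position'],s['opening'])"
```

```text
[-4.97237815e+00  3.36613890e+01  1.02750849e+02 -7.51374052e-02
  4.34985440e+01  3.52233566e+01] [-0.41414471  0.00780644  0.11899844] [ 1.16487118 -2.18510856 -0.410008  ] [0.52146033 0.06578394 0.1067635 ] 0.1639786170288133
```

Emit:
move_arm:
  increments:
    - [0, 0.001, -0.0015, 0, 0, 0.035, 0]
    - [0, 0.002, -0.003, 0, 0, 0.07, 0]
    - [-0.001, 0.004, -0.0046, 0, 0, 0.105, 0]
    - [-0.001, 0.005, -0.0062, 0, 0, 0.14, 0]
    - [-0.002, 0.006, -0.0077, 0, 0, 0.175, 0]
    - [-0.003, 0.007, -0.0092, 0, 0, 0.21, 0]
    - [-0.004, 0.008, -0.0108, 0, 0, 0.245, 0]
    - [-0.005, 0.009, -0.0123, 0, 0, 0.28, 0]
    - [-0.006, 0.01, -0.0139, 0, 0, 0.315, 0]
    - [-0.008, 0.011, -0.0154, 0, 0, 0.35, 0]

```text
time_s: 7.77
position: [0.5228, 0.062, 0.1114]
tcp_rot: [[0.974, -0.228, 0.002], [-0.228, -0.974, -0.001], [0.002, 0.0, -1.0]]
force: [1.9, -0.2, -0.8]
opening: 0.161
grasp_force: 30.0
```

```bash
python3 -c "
from h import *
s=bot.read_state();print(s['joint_positions'],s['moment'],s['force'],s['position'],s['opening'])"
```

```text
[-5.39758932e+00  3.32337795e+01  1.02499656e+02 -2.80196725e-02
  4.41247185e+01  9.77919542e+01] [ 0.02591153 -0.10965233  0.17025378] [ 1.90863776 -0.1518929  -0.79153308] [0.52283459 0.06199344 0.11142847] 0.16116450768582727
```

Emit:
move_arm:
  increments:
    - [0, 0.002, -0.0015, 0, 0, 0.03, 0]
    - [0, 0.003, -0.003, 0, 0, 0.06, 0]
    - [-0.001, 0.004, -0.0042, 0, 0, 0.09, 0]
    - [-0.001, 0.005, -0.0055, 0, 0, 0.12, 0]
    - [-0.002, 0.007, -0.0065, 0, 0, 0.15, 0]
    - [-0.002, 0.008, -0.0075, 0, 0, 0.175, 0]
    - [-0.002, 0.008, -0.0085, 0, 0, 0.195, 0]
    - [-0.002, 0.008, -0.0085, 0, 0, 0.195, 0]

```text
time_s: 8.43
position: [0.5218, 0.0604, 0.1136]
tcp_rot: [[0.671, -0.742, 0.003], [-0.742, -0.671, -0.0], [0.002, -0.002, -1.0]]
force: [3.3, 2.0, -3.7]
opening: 0.179
grasp_force: 32.6
```

```bash
python3 -c "
from h import *
s=bot.read_state();print(s['joint_positions'],s['moment'],s['force'],s['position'],s['opening'])"
```

```text
[-5.59361074e+00  3.29496050e+01  1.02605491e+02 -8.84298937e-03
  4.42964321e+01  1.32278759e+02] [ 0.38879023 -0.39079934  0.81615637] [ 3.33718151  2.01742235 -3.73059441] [0.52176721 0.06039821 0.11361924] 0.17940327783987034
```

The moment has jumped to 0.82 N m and the bar is skewing in the pads, so the stop is reached. I'll release and rise.

Emit:
move_arm:
  increments:
    - [0, 0, 0, 0, 0, -0.01, 0.8]
    - [0, 0, 0, 0, 0, -0.01, 0.8]
    - [0, 0, 0, 0, 0, -0.01, 0.8]
    - [0, 0, 0, 0, 0, -0.01, 0.8]
    - [0, 0, -0.1, 0, 0, -0.02, 0.8]
    - [0, 0, -0.23, 0, 0, -0.05, 0.8]
    - [0, 0, -0.36, 0, 0, -0.08, 1]
    - [0, 0, -0.5, 0, 0, -0.12, 1]
    - [0, 0, -0.6, 0, 0, -0.16, 1]
    - [0, 0, -0.6, 0, 0, -0.2, 1]

```text
time_s: 9.27
position: [0.5244, 0.0598, 0.3011]
tcp_rot: [[0.979, -0.204, 0.015], [-0.204, -0.979, -0.001], [0.015, -0.002, -1.0]]
force: [1.8, 0.7, -0.6]
opening: 0.856
grasp_force: 0.0
```

Run:
```python
from h import *
np.set_printoptions(precision=3,suppress=True)
b=cap("top");a=cap("scene")
cv2.imwrite("pics/c2.png",np.hstack([cv2.resize(b["image"][155:275,180:330],(500,400),interpolation=cv2.INTER_CUBIC),cv2.resize(a["image"][190:260,240:330],(300,400),interpolation=cv2.INTER_CUBIC)]))
# poses
go([.667,-.110,.16],90);go([.501,-.107,.16],90)
for n,c in (("scene",a),("top",b)):
  for t in ["large1","small1"]:
    for r in nets.find_in(n,t):
      if r["conf"]>.3: print(n,t,np.round(r["location"]),round(r["conf"],2),at(c,r["location"],0.01)[:2])
s=bot.read_state();print(s["joint_positions"],s["position"])
```

```text
go [ 0.667 -0.11   0.16 ] inc [0.593 0.452 0.454] [ 0.001 -0.001 -0.567] rows 14.3 j6 -9
go [ 0.501 -0.107  0.16 ] inc [0.05  0.559 0.452] [ 0.001 -0.001 -0.567] rows 14.3 j6 -12
scene large1 [192. 254.] 0.72 [ 0.425 -0.21 ]
scene large1 [233. 289.] 0.59 [ 0.599 -0.218]
scene large1 [176. 233.] 0.5 [ 0.331 -0.191]
scene large1 [153. 254.] 0.47 [ 0.335 -0.286]
scene large1 [273. 278.] 0.45 [ 0.662 -0.114]
scene small1 [218. 230.] 0.67 [ 0.422 -0.099]
scene small1 [234. 246.] 0.5 [ 0.501 -0.109]
top large1 [381. 263.] 0.67 [ 0.417 -0.21 ]
top large1 [380. 201.] 0.66 [ 0.601 -0.217]
top large1 [339. 183.] 0.61 [ 0.658 -0.099]
top large1 [373. 292.] 0.55 [ 0.336 -0.18 ]
top large1 [411. 287.] 0.47 [ 0.346 -0.29 ]
top large1 [347. 232.] 0.36 [ 0.509 -0.117]
top small1 [345. 232.] 0.67 [ 0.509 -0.109]
[-5.647 18.449 92.267 -0.002 69.497 96.591] [0.519 0.06  0.292]
```

View pics/c2.png

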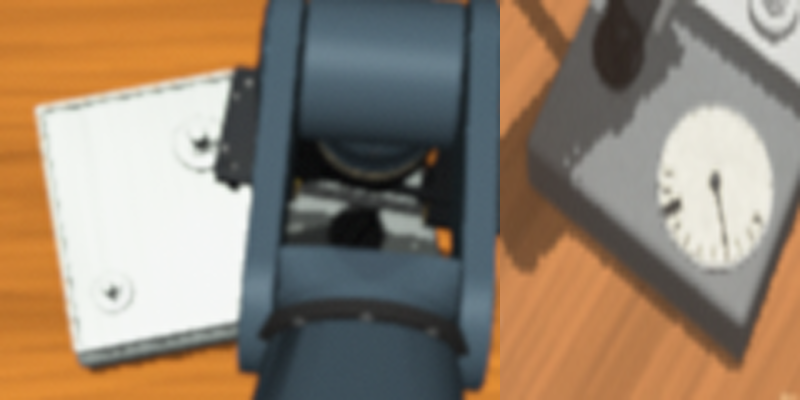

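The needle at crop (725,255) is off the clamp and sits well before the wedge at (668,208). The knob is loose and the pan is free. Next I'll work out the pan layout and go for L1.

```bash
cat >> h.py <<'E'
yawS=9.3;so=np.array([.557,.1635])
_c,_s=np.cos(np.radians(yawS)),np.sin(np.radians(yawS))
def toS(w): d=np.array(w[:2])-so;return np.array([_c*d[0]+_s*d[1],-_s*d[0]+_c*d[1]])
def toW(x,y): return so+np.array([_c*x-_s*y,_s*x+_c*y])
E
python3 - <<'E'
from h import *
np.set_printoptions(precision=3,suppress=True)
b=cap("top");a=cap("scene")
for p in ((240,198),(213.5,242)):
    for z in (.065,.075):print(toS(at(b,p,z)))
go([.667,-.111,.15],99)
print(toW(0,70),proj(a,[*toW(101,-11)*0+toW(.101,-.011),.075]),proj(b,[*toW(0,.07),.07]))
E
```

```text
[0.052 0.02 ]
[0.049 0.02 ]
[-0.059  0.114]
[-0.06   0.113]
go [ 0.667 -0.111  0.15 ] inc [0.602 0.454 0.473] [-0.001  0.001 -0.618] rows 15.5 j6 -18
[-10.755  69.243] [332.453 204.736] [225.481 218.433]
```

Emit:
move_arm:
  increments:
    - [0.03, 0.03, 0, 0, 0, -0.035, 0.6]
    - [0.08, 0.07, 0, 0, 0, -0.07, 0.6]
    - [0.14, 0.12, 0, 0, 0, -0.105, 0.6]
    - [0.2, 0.16, 0, 0, 0, -0.14, 0.6]
    - [0.28, 0.22, 0, 0, 0, -0.175, 0.6]
    - [0.36, 0.28, 0, 0, 0, -0.21, 0.6]
    - [0.44, 0.34, 0, 0, 0, -0.245, 0.6]
    - [0.5, 0.39, 0.05, 0, 0, -0.28, 0.6]
    - [0.55, 0.43, 0.1, 0, 0, -0.315, 0.6]
    - [0.59, 0.46, 0.15, 0, 0, -0.35, 0.6]

```text
time_s: 10.5
position: [0.6655, -0.1137, 0.2469]
tcp_rot: [[0.628, 0.778, -0.001], [0.778, -0.628, -0.0], [-0.001, -0.001, -1.0]]
force: [-0.1, -0.4, -0.3]
opening: 0.6
grasp_force: 0.0
```

Run:
```python
from h import *
np.set_printoptions(precision=4,suppress=True)
go([.667,-.111,.15],99)
```

```text
go [ 0.667 -0.111  0.15 ] inc [ 0.0102 -0.0017  0.3231] [-0.0003  0.0001 -0.2662] rows 6.7 j6 -18
```

Emit:
move_arm:
  increments:
    - [0.002, 0, 0.04, 0, 0, -0.035, 0.6]
    - [0.005, 0, 0.08, 0, 0, -0.07, 0.6]
    - [0.007, 0, 0.12, 0, 0, -0.105, 0.6]
    - [0.01, -0.002, 0.17, 0, 0, -0.14, 0.6]
    - [0.01, -0.002, 0.22, 0, 0, -0.175, 0.6]
    - [0.01, -0.002, 0.27, 0, 0, -0.21, 0.6]
    - [0.01, -0.002, 0.323, 0, 0, -0.245, 0.6]
    - [0.01, -0.002, 0.323, 0, 0, -0.266, 0.6]
    - [0.01, -0.002, 0.323, 0, 0, -0.266, 0.6]

```text
time_s: 11.25
position: [0.6647, -0.1088, 0.149]
tcp_rot: [[-0.153, 0.988, -0.005], [0.988, 0.153, 0.002], [0.002, -0.005, -1.0]]
force: [-0.2, 0.2, -0.5]
opening: 0.601
grasp_force: 0.0
```

Run:
```python
from h import *
np.set_printoptions(precision=4,suppress=True)
c=cap("wrist","w2.png")
for t in ("large1","small1"):
    for r in nets.find_in("wrist",t): print(t,np.round(r["location"]),round(r["conf"],2),at(c,r["location"],.03)[:2])
print(proj(c,[.667,-.111,.01]),proj(c,[.667,-.111,.05]))
go([.667,-.111,.029],99)
```

```text
large1 [  7. 223.] 0.71 [ 0.3568 -0.1734]
large1 [ 64. 244.] 0.51 [ 0.4479 -0.18  ]
small1 [117. 182.] 0.96 [ 0.5125 -0.1067]
small1 [ 59. 166.] 0.95 [ 0.4419 -0.099 ]
[282.5965 206.972 ] [282.8296 218.2907]
go [ 0.667 -0.111  0.029] inc [-0.006   0.0012  0.4089] [ 0.      0.     -0.0019] rows 2.9 j6 -18
```

View pics/w2.png

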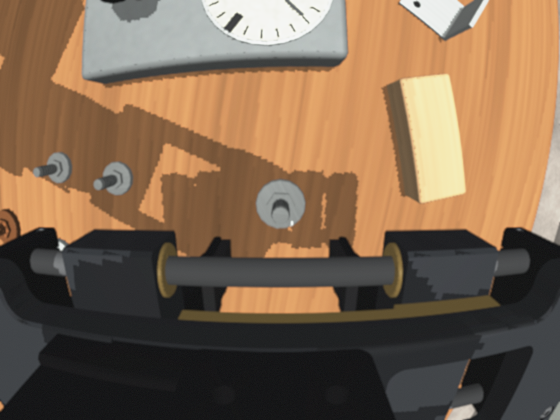

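The wrist view shows L1 under the gripper, with the disc at (280,203). S1 and S3 are at the left, and no decoy is near. I'll descend and grip.

Emit:
move_arm:
  increments:
    - [0, 0, 0.13, 0, 0, 0, 0.6]
    - [0, 0, 0.26, 0, 0, 0, 0.6]
    - [0, 0, 0.36, 0, 0, 0, 0.6]
    - [0, 0, 0.405, 0, 0, 0, 0.6]
    - [0, 0, 0.405, 0, 0, 0, 0.3]
    - [0, 0, 0.405, 0, 0, 0, 0]
    - [0, 0, 0.405, 0, 0, 0, 0]
    - [0, 0, 0.405, 0, 0, 0, 0]
    - [0, 0, 0.405, 0, 0, 0, 0]
    - [0, 0, 0.405, 0, 0, 0, 0]

```text
time_s: 12.23
position: [0.6672, -0.1095, 0.0321]
tcp_rot: [[-0.153, 0.988, 0.003], [0.988, 0.153, -0.001], [-0.001, 0.003, -1.0]]
force: [0.2, 0.3, 0.8]
opening: 0.231
grasp_force: 0.0
```

Emit:
move_arm:
  increments:
    - [0, 0, 0, 0, 0, 0, 0]
    - [0, 0, 0, 0, 0, 0, 0]
    - [0, 0, -0.1, 0, 0, 0, 0]
    - [0, 0, -0.24, 0, 0, 0, 0]
    - [0, 0, -0.38, 0, 0, 0, 0]
    - [0, 0, -0.5, 0, 0, 0, 0]
    - [0, 0, -0.5, 0, 0, 0, 0]

```text
time_s: 12.82
position: [0.6713, -0.1106, 0.1894]
tcp_rot: [[-0.153, 0.988, 0.016], [0.988, 0.153, -0.005], [-0.008, 0.015, -1.0]]
force: [1.9, -0.8, -0.6]
opening: 0.154
grasp_force: 30.0
```

Run:
```python
from h import *
np.set_printoptions(precision=4,suppress=True)
go([*toW(.055,.1),.19],99)
b=cap("top");a=cap("scene")
# pan rim corners projected for floor height check
for z in (.06,.07,.08):print(z,[np.round((proj(a,[*toW(x,y),z])-[250,150])*5) for x,y in ((.101,.151),(-.101,.151),(.101,-.011))])
cv2.imwrite("pics/c3.png",cv2.resize(a["image"][150:250,250:380],None,fx=5,fy=5,interpolation=cv2.INTER_CUBIC))
```

```text
go [0.595 0.271 0.19 ] inc [ 1.2961 -0.0566 -0.0127] [ 0.0048  0.0024 -0.0012] rows 9.3 j6 15
0.06 [array([525., 118.]), array([255.,  -2.]), array([410., 288.])]
0.07 [array([527., 108.]), array([255., -12.]), array([412., 279.])]
0.08 [array([529.,  98.]), array([256., -22.]), array([413., 269.])]
```

View pics/c3.png

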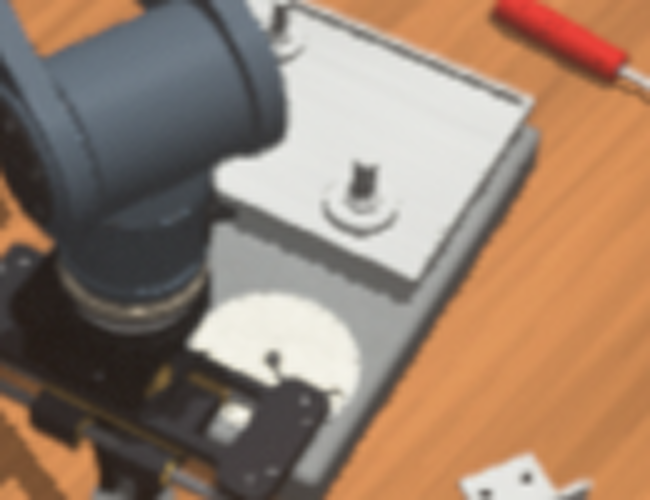

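L1 is held. The scene crop shows the pan rim corner at (532,98), so the rim is near z = 0.075 and the floor near 0.067. Carrying it to pan spot A.

Emit:
move_arm:
  increments:
    - [0.12, 0, -0.01, 0, 0, 0, 0]
    - [0.25, -0.01, -0.01, 0, 0, 0, 0]
    - [0.38, -0.02, -0.01, 0, 0, 0, 0]
    - [0.51, -0.02, -0.01, 0, 0, 0, 0]
    - [0.64, -0.03, -0.01, 0, 0, 0, 0]
    - [0.77, -0.03, -0.01, 0, 0, 0, 0]
    - [0.88, -0.04, -0.01, 0, 0, 0, 0]
    - [0.96, -0.05, -0.01, 0, 0, 0, 0]
    - [1, -0.05, -0.01, 0, 0, 0, 0]
    - [1, -0.05, -0.01, 0, 0, 0, 0]

```text
time_s: 13.75
position: [0.6033, 0.1874, 0.1811]
tcp_rot: [[-0.156, 0.988, -0.005], [0.988, 0.156, -0.0], [0.001, -0.005, -1.0]]
force: [0.1, -0.2, -2.0]
opening: 0.148
grasp_force: 30.0
```

Run:
```python
from h import *
np.set_printoptions(precision=4,suppress=True)
go([*toW(.055,.1),.15],99);go([*toW(.055,.1),.098],99);print(bot.read_state()["opening"])
```

```text
go [0.595 0.271 0.15 ] inc [0.2796 0.017  0.1037] [-0.0015 -0.0002 -0.0001] rows 2.1 j6 15
go [0.595 0.271 0.098] inc [0.2795 0.0178 0.277 ] [-0.0015 -0.0002 -0.0001] rows 2.8 j6 15
0.14818148753295368
```

Emit:
move_arm:
  increments:
    - [0.1, 0.005, 0, 0, 0, 0, 0]
    - [0.2, 0.01, 0.03, 0, 0, 0, 0]
    - [0.28, 0.017, 0.1, 0, 0, 0, 0]
    - [0.28, 0.017, 0.18, 0, 0, 0, 0]
    - [0.28, 0.017, 0.23, 0, 0, 0, 0]
    - [0.28, 0.017, 0.25, 0, 0, 0, 0]
    - [0.28, 0.017, 0.265, 0, 0, 0, 0]
    - [0.28, 0.017, 0.27, 0, 0, 0, 0]
    - [0.28, 0.017, 0.27, 0, 0, 0, 0]

```text
time_s: 14.5
position: [0.5986, 0.2678, 0.1026]
tcp_rot: [[-0.151, 0.989, 0.001], [0.989, 0.151, -0.0], [-0.0, 0.001, -1.0]]
force: [0.8, -0.5, -2.9]
opening: 0.151
grasp_force: 30.0
```

Run:
```python
from h import *
np.set_printoptions(precision=4,suppress=True)
go([*toW(.055,.1),.098],99);s=bot.read_state();print(s["opening"],s["force"])
```

```text
go [0.595 0.271 0.098] inc [ 0.0127 -0.01    0.0153] [ 0.0002  0.0001 -0.0017] rows 0.2 j6 15
0.15092523969935578 [ 0.7711 -0.5326 -2.9266]
```

Emit:
move_arm:
  increments:
    - [0.01, -0.01, 0.007, 0, 0, 0, 0]
    - [0.01, -0.01, 0.013, 0, 0, 0, 0]
    - [0.01, -0.01, 0.018, 0, 0, 0, 0]
    - [0.01, -0.01, 0.018, 0, 0, 0, 0]

```text
time_s: 14.83
position: [0.5953, 0.2715, 0.0979]
tcp_rot: [[-0.153, 0.988, 0.003], [0.988, 0.153, 0.0], [0.0, 0.003, -1.0]]
force: [1.0, 0.0, 1.4]
opening: 0.149
grasp_force: 30.0
```

The load has come off the wrist, so the foot is on the pan. Releasing and rising.

Emit:
move_arm:
  increments:
    - [0, 0, 0, 0, 0, 0, 0.4]
    - [0, 0, 0, 0, 0, 0, 0.4]
    - [0, 0, 0, 0, 0, 0, 0.4]
    - [0, 0, -0.12, 0, 0, 0, 0.4]
    - [0, 0, -0.25, 0, 0, 0, 0.4]
    - [0, 0, -0.33, 0, 0, 0, 0.4]
    - [-0.12, -0.03, -0.33, 0, 0, 0, 0.4]
    - [-0.26, -0.06, -0.33, 0, 0, 0, 0.5]
    - [-0.39, -0.1, -0.33, 0, 0, 0, 0.6]
    - [-0.52, -0.1, -0.33, 0, 0, 0, 0.6]

```text
time_s: 15.67
position: [0.5856, 0.1116, 0.196]
tcp_rot: [[-0.154, 0.988, -0.003], [0.988, 0.154, -0.0], [0.001, -0.003, -1.0]]
force: [-0.0, 0.5, 0.2]
opening: 0.542
grasp_force: 0.0
```

Run:
```python
from h import *
np.set_printoptions(precision=4,suppress=True)
go([.596,-.215,.15],99)
```

```text
go [ 0.596 -0.215  0.15 ] inc [-1.081  -0.1331  0.1531] [-0.0011 -0.0002 -0.0007] rows 7.9 j6 -29
```

Emit:
move_arm:
  increments:
    - [-0.13, -0.01, 0, 0, 0, 0, 0.6]
    - [-0.26, -0.03, 0, 0, 0, 0, 0.6]
    - [-0.39, -0.05, 0, 0, 0, 0, 0.6]
    - [-0.52, -0.06, 0, 0, 0, 0, 0.6]
    - [-0.65, -0.08, 0.03, 0, 0, 0, 0.6]
    - [-0.78, -0.1, 0.07, 0, 0, 0, 0.6]
    - [-0.9, -0.12, 0.11, 0, 0, 0, 0.6]
    - [-0.99, -0.13, 0.15, 0, 0, 0, 0.6]
    - [-0.99, -0.13, 0.15, 0, 0, 0, 0.6]
    - [-0.99, -0.13, 0.15, 0, 0, 0, 0.6]

```text
time_s: 16.5
position: [0.5945, -0.1882, 0.1499]
tcp_rot: [[-0.149, 0.989, -0.002], [0.989, 0.149, 0.001], [0.002, -0.002, -1.0]]
force: [-0.4, 1.2, 0.2]
opening: 0.599
grasp_force: 0.0
```

```bash
cat >> h.py <<'E'
def stud(c,guess,R,h):
    """refine foot position in wrist picture: bright disc blob near projection"""
    p=proj(c,[*guess,h]);return p
def look():
    c=cap("wrist");out=[]
    for t in ("large1","small1"):
        for r in nets.find_in("wrist",t): out.append((t,np.round(r["location"]),round(r["conf"],2),np.round(at(c,r["location"],.02)[:2],4)))
    return c,out
E
python3 - <<'E'
from h import *
np.set_printoptions(precision=4,suppress=True)
c,o=look();print(*o,sep="\n")
for z in(.01,.05):print(proj(c,[.596,-.215,z]))
cv2.imwrite("pics/w3.png",c["image"])
b=cap("top")
for t in("large1","small1"):
  for r in nets.find_in("top",t):print(t,np.round(r["location"]),round(r["conf"],2),at(b,r["location"],.01)[:2])
go([.596,-.215,.029],99)
E
```

```text
('large1', array([106., 201.]), 0.66, array([ 0.4258, -0.2085]))
('large1', array([276., 230.]), 0.56, array([ 0.5941, -0.2106]))
('large1', array([ 63., 244.]), 0.37, array([ 0.368, -0.264]))
('small1', array([192., 210.]), 0.94, array([ 0.5162, -0.2039]))
('small1', array([116.,  95.]), 0.87, array([ 0.4281, -0.1055]))
('small1', array([194., 109.]), 0.85, array([ 0.5074, -0.113 ]))
('small1', array([106., 203.]), 0.49, array([ 0.4253, -0.2099]))
[277.3525 231.782 ]
[276.966  246.3856]
large1 [208. 198.] 0.75 [0.6179 0.2904]
large1 [374. 300.] 0.56 [ 0.3134 -0.1834]
large1 [241. 197.] 0.42 [0.6215 0.194 ]
go [ 0.596 -0.215  0.029] inc [-0.0975 -0.0141  0.4087] [ 0.0002  0.0001 -0.0006] rows 3.0 j6 -29
```

View pics/w3.png

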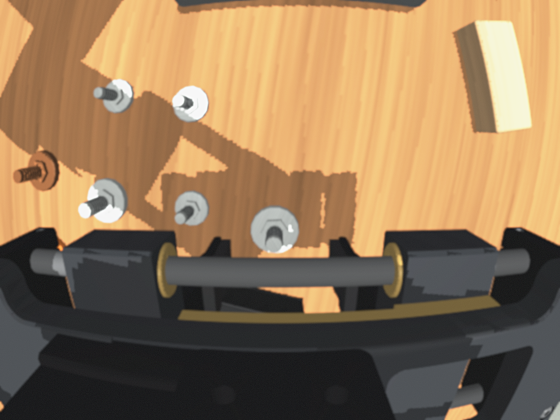

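L2's disc is at (275,229), so about (0.594,-0.213). S2, L3, S1 and S3 are all standing, and brown is at (40,170). Picking L2.

Emit:
move_arm:
  increments:
    - [-0.05, -0.01, 0.1, 0, 0, 0, 0.6]
    - [-0.091, -0.014, 0.2, 0, 0, 0, 0.6]
    - [-0.091, -0.014, 0.32, 0, 0, 0, 0.6]
    - [-0.091, -0.014, 0.4, 0, 0, 0, 0.6]
    - [-0.091, -0.014, 0.405, 0, 0, 0, 0.6]
    - [-0.091, -0.014, 0.405, 0, 0, 0, 0.2]
    - [-0.091, -0.014, 0.405, 0, 0, 0, 0]
    - [-0.091, -0.014, 0.405, 0, 0, 0, 0]
    - [-0.091, -0.014, 0.405, 0, 0, 0, 0]
    - [-0.091, -0.014, 0.405, 0, 0, 0, 0]

```text
time_s: 17.63
position: [0.5964, -0.2149, 0.0314]
tcp_rot: [[-0.153, 0.988, 0.003], [0.988, 0.153, -0.002], [-0.002, 0.003, -1.0]]
force: [0.1, -0.4, 0.1]
opening: 0.307
grasp_force: 0.0
```

Emit:
move_arm:
  increments:
    - [0, 0, 0, 0, 0, 0, 0]
    - [0, 0, 0, 0, 0, 0, 0]
    - [0, 0, 0, 0, 0, 0, 0]
    - [0, 0, -0.12, 0, 0, 0, 0]
    - [0, 0, -0.26, 0, 0, 0, 0]
    - [0, 0, -0.4, 0, 0, 0, 0]
    - [0, 0, -0.55, 0, 0, 0, 0]
    - [0, 0, -0.55, 0, 0, 0, 0]

```text
time_s: 18.3
position: [0.5997, -0.2168, 0.2028]
tcp_rot: [[-0.153, 0.988, 0.014], [0.988, 0.153, -0.008], [-0.01, 0.013, -1.0]]
force: [1.9, -1.4, -0.5]
opening: 0.153
grasp_force: 30.0
```

Run:
```python
from h import *
np.set_printoptions(precision=4,suppress=True)
go([*toW(-.055,.048),.2],99)
```

```text
go [0.495 0.202 0.2  ] inc [ 1.4328 -0.1321 -0.0062] [ 0.004   0.0031 -0.0012] rows 10.4 j6 13
```

Emit:
move_arm:
  increments:
    - [0.08, 0, -0.05, 0, 0, 0, 0]
    - [0.2, -0.01, -0.1, 0, 0, 0, 0]
    - [0.33, -0.02, -0.1, 0, 0, 0, 0]
    - [0.46, -0.03, -0.1, 0, 0, 0, 0]
    - [0.59, -0.04, -0.1, 0, 0, 0, 0]
    - [0.72, -0.06, -0.1, 0, 0, 0, 0]
    - [0.85, -0.07, -0.1, 0, 0, 0, 0]
    - [0.94, -0.08, -0.1, 0, 0, 0, 0]
    - [1, -0.09, -0.1, 0, 0, 0, 0]
    - [1, -0.09, -0.1, 0, 0, 0, 0]

```text
time_s: 19.13
position: [0.5202, 0.0815, 0.2236]
tcp_rot: [[-0.157, 0.988, -0.003], [0.988, 0.157, 0.002], [0.002, -0.003, -1.0]]
force: [-0.3, 0.4, -1.7]
opening: 0.153
grasp_force: 30.0
```

Run:
```python
from h import *
np.set_printoptions(precision=4,suppress=True)
go([*toW(-.055,.048),.098],99);s=bot.read_state();print(s["opening"],s["position"])
```

```text
go [0.495 0.202 0.098] inc [ 0.4088 -0.0188  0.4198] [-0.001  -0.0007  0.    ] rows 4.2 j6 13
0.1532483489835969 [0.5202 0.0815 0.2236]
```

Emit:
move_arm:
  increments:
    - [0.13, 0, 0, 0, 0, 0, 0]
    - [0.26, -0.01, 0, 0, 0, 0, 0]
    - [0.36, -0.018, 0.04, 0, 0, 0, 0]
    - [0.409, -0.018, 0.13, 0, 0, 0, 0]
    - [0.409, -0.018, 0.25, 0, 0, 0, 0]
    - [0.409, -0.018, 0.34, 0, 0, 0, 0]
    - [0.409, -0.018, 0.38, 0, 0, 0, 0]
    - [0.409, -0.018, 0.4, 0, 0, 0, 0]
    - [0.409, -0.018, 0.405, 0, 0, 0, 0]
    - [0.409, -0.018, 0.405, 0, 0, 0, 0]

```text
time_s: 19.97
position: [0.4994, 0.1978, 0.1028]
tcp_rot: [[-0.152, 0.988, 0.0], [0.988, 0.152, -0.0], [-0.0, 0.0, -1.0]]
force: [0.2, 0.1, -0.5]
opening: 0.155
grasp_force: 30.0
```

Emit:
move_arm:
  increments:
    - [0, 0, 0.008, 0, 0, 0, 0]
    - [0, 0, 0.014, 0, 0, 0, 0]
    - [0, 0, 0.018, 0, 0, 0, 0]
    - [0, 0, 0.018, 0, 0, 0, 0]

```text
time_s: 20.3
position: [0.4992, 0.1983, 0.0981]
tcp_rot: [[-0.152, 0.988, 0.001], [0.988, 0.152, 0.0], [-0.0, 0.001, -1.0]]
force: [0.2, -1.1, -1.2]
opening: 0.153
grasp_force: 30.0
```

Emit:
move_arm:
  increments:
    - [0, 0, 0.005, 0, 0, 0, 0]
    - [0, 0, 0.01, 0, 0, 0, 0]
    - [0, 0, 0.01, 0, 0, 0, 0]
    - [0, 0, 0.01, 0, 0, 0, 0]

```text
time_s: 20.63
position: [0.4993, 0.1983, 0.0948]
tcp_rot: [[-0.153, 0.988, 0.001], [0.988, 0.153, 0.0], [-0.0, 0.001, -1.0]]
force: [0.7, -0.4, 1.0]
opening: 0.155
grasp_force: 30.0
```

Emit:
move_arm:
  increments:
    - [0, 0, 0, 0, 0, 0, 0.4]
    - [0, 0, 0, 0, 0, 0, 0.4]
    - [0, 0, 0, 0, 0, 0, 0.4]
    - [0, 0, -0.12, 0, 0, 0, 0.4]
    - [0, 0, -0.25, 0, 0, 0, 0.4]
    - [0, 0, -0.37, 0, 0, 0, 0.4]
    - [-0.12, 0, -0.37, 0, 0, 0, 0.4]
    - [-0.25, 0, -0.37, 0, 0, 0, 0.5]
    - [-0.38, 0, -0.37, 0, 0, 0, 0.5]
    - [-0.51, 0, -0.37, 0, 0, 0, 0.5]

```text
time_s: 21.47
position: [0.5219, 0.046, 0.206]
tcp_rot: [[-0.154, 0.988, 0.001], [0.988, 0.154, 0.0], [-0.0, 0.001, -1.0]]
force: [1.1, 0.5, 0.1]
opening: 0.484
grasp_force: 0.0
```

Run:
```python
from h import *
np.set_printoptions(precision=4,suppress=True)
go([.504,-.100,.14],99)
```

```text
go [ 0.504 -0.1    0.14 ] inc [-0.4717 -0.1342  0.22  ] [ 0.0002  0.     -0.0008] rows 3.9 j6 -20
```

Emit:
move_arm:
  increments:
    - [-0.12, -0.03, 0, 0, 0, 0, 0.5]
    - [-0.25, -0.07, 0, 0, 0, 0, 0.5]
    - [-0.38, -0.11, 0.08, 0, 0, 0, 0.5]
    - [-0.46, -0.134, 0.16, 0, 0, 0, 0.5]
    - [-0.472, -0.134, 0.22, 0, 0, 0, 0.5]
    - [-0.472, -0.134, 0.22, 0, 0, 0, 0.5]
    - [-0.472, -0.134, 0.22, 0, 0, 0, 0.5]

```text
time_s: 22.05
position: [0.5031, -0.0989, 0.1389]
tcp_rot: [[-0.151, 0.988, -0.003], [0.988, 0.151, 0.002], [0.002, -0.003, -1.0]]
force: [-0.1, -0.2, 0.6]
opening: 0.499
grasp_force: 0.0
```

Run:
```python
from h import *
np.set_printoptions(precision=4,suppress=True)
c,o=look();print(*o,sep="\n")
for z in(.008,.044):print(proj(c,[.504,-.109,z]))
a=cap("scene")
cv2.imwrite("pics/w4.png",np.hstack([c["image"][:330,60:460],cv2.resize(a["image"][130:240,230:360],(390,330),interpolation=cv2.INTER_CUBIC)]))
go([.504,-.109,.024],99)
```

```text
('small1', array([192., 198.]), 0.92, array([ 0.4259, -0.1004]))
('small1', array([275., 218.]), 0.85, array([ 0.4996, -0.1074]))
('small1', array([273., 308.]), 0.72, array([ 0.5115, -0.1946]))
[279.4248 217.2082]
[279.3054 228.8845]
go [ 0.504 -0.109  0.024] inc [-0.0349 -0.0092  0.3894] [ 0.0007  0.0004 -0.0006] rows 2.8 j6 -21
```

View pics/w4.png

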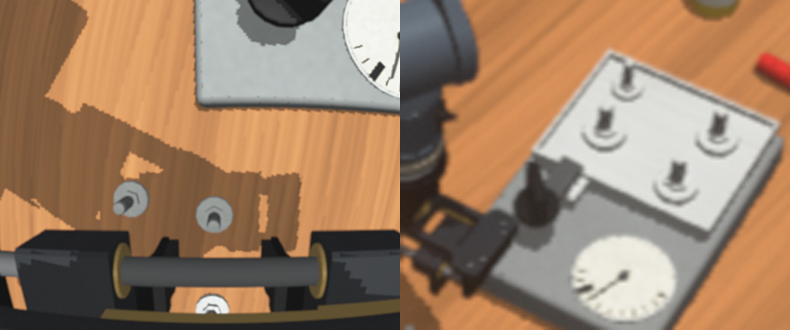

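The pan carries four standing feet, and the needle is about one tick short of the wedge, as expected. S1 is at wrist pixel (273,214), so about (0.4995,-0.107). Picking S1.

Emit:
move_arm:
  increments:
    - [-0.02, -0.01, 0.1, 0, 0, 0, 0.5]
    - [-0.026, -0.023, 0.2, 0, 0, 0, 0.5]
    - [-0.026, -0.023, 0.32, 0, 0, 0, 0.5]
    - [-0.026, -0.023, 0.38, 0, 0, 0, 0.5]
    - [-0.026, -0.023, 0.387, 0, 0, 0, 0.5]
    - [-0.026, -0.023, 0.387, 0, 0, 0, 0]
    - [-0.026, -0.023, 0.387, 0, 0, 0, 0]
    - [-0.026, -0.023, 0.387, 0, 0, 0, 0]
    - [-0.026, -0.023, 0.387, 0, 0, 0, 0]
    - [-0.026, -0.023, 0.387, 0, 0, 0, 0]

```text
time_s: 23.08
position: [0.4992, -0.108, 0.0248]
tcp_rot: [[-0.153, 0.988, 0.002], [0.988, 0.153, -0.001], [-0.002, 0.002, -1.0]]
force: [-0.4, 0.4, 0.0]
opening: 0.209
grasp_force: 0.0
```

Emit:
move_arm:
  increments:
    - [0, 0, 0, 0, 0, 0, 0]
    - [0, 0, 0, 0, 0, 0, 0]
    - [0, 0, 0, 0, 0, 0, 0]
    - [0, 0, -0.12, 0, 0, 0, 0]
    - [0, 0, -0.26, 0, 0, 0, 0]
    - [0, 0, -0.4, 0, 0, 0, 0]
    - [0, 0, -0.54, 0, 0, 0, 0]
    - [0, 0, -0.64, 0, 0, 0, 0]
    - [0, 0, -0.64, 0, 0, 0, 0]

```text
time_s: 23.83
position: [0.502, -0.1093, 0.2218]
tcp_rot: [[-0.153, 0.988, 0.012], [0.988, 0.153, -0.006], [-0.007, 0.011, -1.0]]
force: [1.4, -0.5, -0.3]
opening: 0.103
grasp_force: 30.0
```

Run:
```python
from h import *
np.set_printoptions(precision=4,suppress=True)
go([*toW(.0,.072),.2],99)
```

```text
go [0.545 0.235 0.2  ] inc [1.1111 0.3171 0.068 ] [ 0.0036  0.0024 -0.0012] rows 8.3 j6 14
```

Emit:
move_arm:
  increments:
    - [0.11, 0.03, 0, 0, 0, 0, 0]
    - [0.24, 0.06, 0, 0, 0, 0, 0]
    - [0.37, 0.1, 0, 0, 0, 0, 0]
    - [0.5, 0.14, 0, 0, 0, 0, 0]
    - [0.63, 0.18, 0, 0, 0, 0, 0]
    - [0.76, 0.22, 0, 0, 0, 0, 0]
    - [0.88, 0.25, 0, 0, 0, 0, 0]
    - [0.96, 0.29, 0, 0, 0, 0, 0]
    - [1, 0.31, 0, 0, 0, 0, 0]
    - [1, 0.31, 0, 0, 0, 0, 0]

```text
time_s: 24.67
position: [0.5446, 0.2054, 0.2144]
tcp_rot: [[-0.156, 0.988, -0.0], [0.988, 0.156, 0.0], [0.0, -0.0, -1.0]]
force: [0.8, -1.1, -0.8]
opening: 0.104
grasp_force: 30.0
```

Run:
```python
from h import *
np.set_printoptions(precision=4,suppress=True)
go([*toW(.0,.072),.092],99);s=bot.read_state();print(s["opening"],s["position"])
```

```text
go [0.545 0.235 0.092] inc [0.0954 0.0178 0.4081] [-0.0001 -0.0002 -0.0001] rows 3.0 j6 14
0.10365578909831019 [0.5446 0.2054 0.2144]
```

Emit:
move_arm:
  increments:
    - [0.06, 0.01, 0.05, 0, 0, 0, 0]
    - [0.095, 0.018, 0.15, 0, 0, 0, 0]
    - [0.095, 0.018, 0.27, 0, 0, 0, 0]
    - [0.095, 0.018, 0.35, 0, 0, 0, 0]
    - [0.095, 0.018, 0.39, 0, 0, 0, 0]
    - [0.095, 0.018, 0.405, 0, 0, 0, 0]
    - [0.095, 0.018, 0.412, 0, 0, 0, 0]
    - [0.095, 0.018, 0.412, 0, 0, 0, 0]

```text
time_s: 25.33
position: [0.5463, 0.2313, 0.0925]
tcp_rot: [[-0.152, 0.988, 0.001], [0.988, 0.152, 0.0], [-0.0, 0.001, -1.0]]
force: [0.4, -0.2, -1.0]
opening: 0.1
grasp_force: 30.0
```

Emit:
move_arm:
  increments:
    - [0, 0, 0.005, 0, 0, 0, 0]
    - [0, 0, 0.01, 0, 0, 0, 0]
    - [0, 0, 0.01, 0, 0, 0, 0]
    - [0, 0, 0.01, 0, 0, 0, 0]

```text
time_s: 25.67
position: [0.5459, 0.232, 0.0897]
tcp_rot: [[-0.153, 0.988, 0.001], [0.988, 0.153, 0.0], [0.0, 0.001, -1.0]]
force: [0.9, 0.1, 0.1]
opening: 0.102
grasp_force: 30.0
```

Emit:
move_arm:
  increments:
    - [0, 0, 0.005, 0, 0, 0, 0]
    - [0, 0, 0.009, 0, 0, 0, 0]
    - [0, 0, 0.009, 0, 0, 0, 0]
    - [0, 0, 0.009, 0, 0, 0, 0]

```text
time_s: 26.0
position: [0.5459, 0.2321, 0.0864]
tcp_rot: [[-0.153, 0.988, 0.001], [0.988, 0.153, 0.0], [0.0, 0.001, -1.0]]
force: [0.8, 0.2, 1.1]
opening: 0.107
grasp_force: 30.0
```

Emit:
move_arm:
  increments:
    - [0, 0, 0, 0, 0, 0, 0.35]
    - [0, 0, 0, 0, 0, 0, 0.35]
    - [0, 0, 0, 0, 0, 0, 0.35]
    - [0, 0, -0.12, 0, 0, 0, 0.35]
    - [0, 0, -0.26, 0, 0, 0, 0.35]
    - [0, 0, -0.4, 0, 0, 0, 0.35]
    - [-0.1, 0, -0.42, 0, 0, 0, 0.4]
    - [-0.24, 0, -0.42, 0, 0, 0, 0.5]
    - [-0.38, 0, -0.42, 0, 0, 0, 0.5]
    - [-0.52, 0, -0.42, 0, 0, 0, 0.5]

```text
time_s: 26.83
position: [0.569, 0.0777, 0.2127]
tcp_rot: [[-0.154, 0.988, 0.001], [0.988, 0.154, -0.0], [-0.0, 0.001, -1.0]]
force: [1.3, -0.6, 0.2]
opening: 0.482
grasp_force: 0.0
```

Emit:
move_arm:
  increments:
    - [-0.13, -0.04, 0, 0, 0, 0, 0.5]
    - [-0.26, -0.08, 0, 0, 0, 0, 0.5]
    - [-0.39, -0.13, 0, 0, 0, 0, 0.5]
    - [-0.52, -0.17, 0, 0, 0, 0, 0.5]
    - [-0.65, -0.2, 0, 0, 0, 0, 0.5]
    - [-0.7, -0.24, 0, 0, 0, 0, 0.5]
    - [-0.7, -0.26, 0.05, 0, 0, 0, 0.5]
    - [-0.7, -0.26, 0.1, 0, 0, 0, 0.5]
    - [-0.7, -0.26, 0.1, 0, 0, 0, 0.5]

```text
time_s: 27.58
position: [0.5216, -0.1406, 0.1798]
tcp_rot: [[-0.151, 0.989, -0.006], [0.989, 0.151, 0.003], [0.004, -0.005, -1.0]]
force: [-0.3, 1.0, -0.3]
opening: 0.502
grasp_force: 0.0
```

Run:
```python
from h import *
np.set_printoptions(precision=4,suppress=True)
c,o=look();print(*o,sep="\n")
print(bot.read_state()["position"],c["eye"])
a=cap("scene");b=cap("top")
cv2.imwrite("pics/w5.png",np.hstack([c["image"][:330,60:460],cv2.resize(a["image"][130:240,230:360],(390,330),interpolation=cv2.INTER_CUBIC)]))
for t in("large1","small1"):
  for r in nets.find_in("top",t):print("top",t,np.round(r["location"]),round(r["conf"],2),at(b,r["location"],.01)[:2])
go([.423,-.106,.024],99)
```

```text
('large1', array([102., 213.]), 0.57, array([ 0.3305, -0.184 ]))
('small1', array([191., 147.]), 0.65, array([ 0.4277, -0.1018]))
('small1', array([264., 250.]), 0.55, array([ 0.5125, -0.1949]))
[ 0.5244 -0.1406  0.1824] [ 0.5123 -0.0771  0.3306]
top large1 [208. 200.] 0.77 [0.6121 0.29  ]
top large1 [237. 231.] 0.59 [0.5198 0.2049]
go [ 0.423 -0.106  0.024] inc [ 0.1664 -0.3184  0.5293] [ 0.0005  0.0003 -0.001 ] rows 4.6 j6 -23
```

View pics/w5.png

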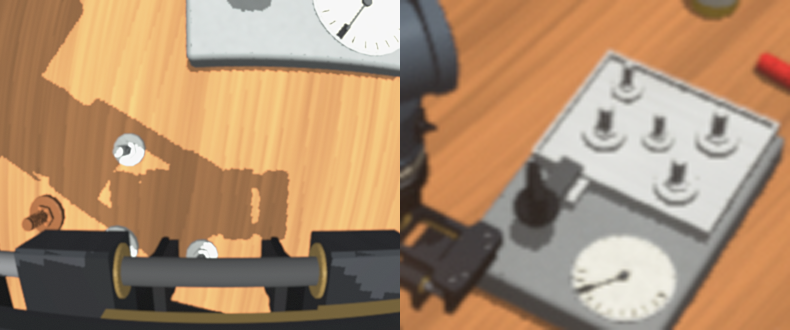

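The needle now stands on the wedge at (583,290) in the scene half, and five feet stand on the pan. Now the leftovers go to the bin, S2 first.

Emit:
move_arm:
  increments:
    - [-0.08, -0.03, 0.05, 0, 0, 0, 0.5]
    - [-0.15, -0.065, 0.1, 0, 0, 0, 0.5]
    - [-0.15, -0.065, 0.141, 0, 0, 0, 0.5]
    - [-0.15, -0.065, 0.141, 0, 0, 0, 0.5]
    - [-0.15, -0.065, 0.141, 0, 0, 0, 0.5]

```text
time_s: 28.35
position: [0.5115, -0.1879, 0.1398]
tcp_rot: [[-0.152, 0.988, -0.001], [0.988, 0.152, 0.001], [0.001, -0.001, -1.0]]
force: [0.7, 0.9, -0.3]
opening: 0.499
grasp_force: 0.0
```

```bash
cat >> h.py <<'E'
def disc(c,p,h,r=45):
    """centre of bright grey (unsaturated) blob nearest pixel p -> world at height h"""
    im=c["image"];hsv=cv2.cvtColor(im,cv2.COLOR_BGR2HSV);m=((hsv[...,1]<60)&(hsv[...,2]>110)).astype(np.uint8)
    n,l,s,ce=cv2.connectedComponentsWithStats(m);best=[(np.linalg.norm(ce[i]-p),i) for i in range(1,n) if s[i,4]>60]
    d,i=min(best);ctr=s[i,:2]+s[i,2:4]/2
    return np.round(ctr,1),s[i,2:5],np.round(at(c,ctr,h)[:2],4)
E
python3 - <<'E'
from h import *
np.set_printoptions(precision=4,suppress=True)
c,o=look();print(*o,sep="\n")
for t,p,_,w in o: print(t,disc(c,p,.008))
go([.511,-.2,.024],99)
E
```

```text
('large1', array([178., 214.]), 0.78, array([ 0.4228, -0.206 ]))
('large1', array([ 93., 178.]), 0.72, array([ 0.3333, -0.1853]))
('small1', array([196., 100.]), 0.92, array([ 0.4272, -0.1058]))
('small1', array([545.,  96.]), 0.59, array([ 0.7706, -0.0226]))
('small1', array([276., 226.]), 0.57, array([ 0.5106, -0.2038]))
large1 (array([178., 213.]), array([  48,   46, 1447], dtype=int32), array([ 0.4193, -0.209 ]))
large1 (array([ 64.5, 265.5]), array([ 27,  23, 460], dtype=int32), array([ 0.2836, -0.2919]))
small1 (array([193.5, 100.5]), array([  37,   37, 1057], dtype=int32), array([ 0.4221, -0.1058]))
small1 (array([552.5, 102. ]), array([ 15, 102, 651], dtype=int32), array([ 0.7961, -0.0205]))
small1 (array([276.5, 224.5]), array([ 37,  37, 980], dtype=int32), array([ 0.5112, -0.2055]))
go [ 0.511 -0.2    0.024] inc [-0.0389 -0.0116  0.3896] [ 0.0005  0.0004 -0.0009] rows 2.8 j6 -30
```

S2's disc is at wrist (276,224), so about (0.511,-0.2045). Grasping it.

Emit:
move_arm:
  increments:
    - [-0.03, -0.01, 0.1, 0, 0, 0, 0.5]
    - [-0.054, -0.014, 0.2, 0, 0, 0, 0.5]
    - [-0.054, -0.014, 0.32, 0, 0, 0, 0.5]
    - [-0.054, -0.014, 0.38, 0, 0, 0, 0.5]
    - [-0.054, -0.014, 0.387, 0, 0, 0, 0.5]
    - [-0.054, -0.014, 0.387, 0, 0, 0, 0]
    - [-0.054, -0.014, 0.387, 0, 0, 0, 0]
    - [-0.054, -0.014, 0.387, 0, 0, 0, 0]
    - [-0.054, -0.014, 0.387, 0, 0, 0, 0]
    - [-0.054, -0.014, 0.387, 0, 0, 0, 0]

```text
time_s: 29.33
position: [0.5109, -0.2052, 0.0252]
tcp_rot: [[-0.153, 0.988, 0.002], [0.988, 0.153, -0.002], [-0.002, 0.002, -1.0]]
force: [-0.5, -0.8, 0.1]
opening: 0.205
grasp_force: 0.0
```

Emit:
move_arm:
  increments:
    - [0, 0, 0, 0, 0, 0, 0]
    - [0, 0, 0, 0, 0, 0, 0]
    - [0, 0, 0, 0, 0, 0, 0]
    - [0, 0, -0.12, 0, 0, 0, 0]
    - [0, 0, -0.26, 0, 0, 0, 0]
    - [0, 0, -0.36, 0, 0, 0, 0]
    - [0, 0, -0.36, 0, 0, 0, 0]

```text
time_s: 29.92
position: [0.5133, -0.2069, 0.1373]
tcp_rot: [[-0.153, 0.988, 0.01], [0.988, 0.153, -0.006], [-0.008, 0.009, -1.0]]
force: [-0.3, -0.4, -1.0]
opening: 0.101
grasp_force: 30.0
```

Run:
```python
from h import *
np.set_printoptions(precision=4,suppress=True)
go([.576,-.3465,.13],99);go([.576,-.3465,.032],99)
```

```text
go [ 0.576 -0.346  0.13 ] inc [-0.4917  0.1351  0.0291] [ 0.0027  0.0025 -0.0012] rows 3.7 j6 -40
go [ 0.576 -0.346  0.032] inc [-0.4892  0.1323  0.3558] [ 0.0027  0.0025 -0.0012] rows 4.5 j6 -40
```

Emit:
move_arm:
  increments:
    - [-0.12, 0.03, 0, 0, 0, 0, 0]
    - [-0.25, 0.06, 0, 0, 0, 0, 0]
    - [-0.38, 0.1, 0, 0, 0, 0, 0]
    - [-0.46, 0.13, 0.03, 0, 0, 0, 0]
    - [-0.49, 0.133, 0.12, 0, 0, 0, 0]
    - [-0.49, 0.133, 0.24, 0, 0, 0, 0]
    - [-0.49, 0.133, 0.32, 0, 0, 0, 0]
    - [-0.49, 0.133, 0.35, 0, 0, 0, 0]
    - [-0.49, 0.133, 0.36, 0, 0, 0, 0]
    - [-0.49, 0.133, 0.36, 0, 0, 0, 0]

```text
time_s: 30.75
position: [0.57, -0.3438, 0.0251]
tcp_rot: [[-0.153, 0.988, -0.004], [0.988, 0.153, 0.001], [0.002, -0.004, -1.0]]
force: [-6.1, 0.3, 10.9]
opening: 0.105
grasp_force: 30.0
```

Emit:
move_arm:
  increments:
    - [0, 0, 0, 0, 0, 0, 0.35]
    - [0, 0, 0, 0, 0, 0, 0.35]
    - [0, 0, 0, 0, 0, 0, 0.35]
    - [0, 0, -0.12, 0, 0, 0, 0.35]
    - [0, 0, -0.26, 0, 0, 0, 0.35]
    - [0, 0, -0.38, 0, 0, 0, 0.5]
    - [0, 0, -0.38, 0, 0, 0, 0.5]

```text
time_s: 31.33
position: [0.5762, -0.3472, 0.1456]
tcp_rot: [[-0.153, 0.988, 0.012], [0.988, 0.153, -0.01], [-0.011, 0.01, -1.0]]
force: [1.0, -0.1, 0.0]
opening: 0.424
grasp_force: 0.0
```

Run:
```python
from h import *
np.set_printoptions(precision=4,suppress=True)
go([.420,-.192,.145],99)
```

```text
go [ 0.42  -0.192  0.145] inc [ 0.5908 -0.4354 -0.0092] [ 0.0032  0.0036 -0.0011] rows 5.3 j6 -34
```

S2 is in the bin. Next is L3.

Emit:
move_arm:
  increments:
    - [0.1, -0.08, 0, 0, 0, 0, 0.5]
    - [0.2, -0.16, 0, 0, 0, 0, 0.5]
    - [0.3, -0.24, 0, 0, 0, 0, 0.5]
    - [0.4, -0.3, 0, 0, 0, 0, 0.5]
    - [0.5, -0.37, 0, 0, 0, 0, 0.5]
    - [0.57, -0.42, 0, 0, 0, 0, 0.5]
    - [0.59, -0.435, 0, 0, 0, 0, 0.5]
    - [0.59, -0.435, 0, 0, 0, 0, 0.5]
    - [0.59, -0.435, 0, 0, 0, 0, 0.5]

```text
time_s: 32.08
position: [0.4174, -0.1903, 0.138]
tcp_rot: [[-0.153, 0.988, 0.002], [0.988, 0.153, -0.002], [-0.002, 0.002, -1.0]]
force: [-0.3, -0.3, -0.0]
opening: 0.502
grasp_force: 0.0
```

Run:
```python
from h import *
np.set_printoptions(precision=4,suppress=True)
c,o=look();print(*o,sep="\n")
for t,p,_,w in o: print(t,disc(c,p,.01))
go([.4195,-.209,.029],99)
```

```text
('large1', array([276., 228.]), 0.93, array([ 0.4172, -0.2074]))
('large1', array([181., 193.]), 0.88, array([ 0.331 , -0.1891]))
('small1', array([301., 109.]), 0.94, array([ 0.4221, -0.1046]))
('small1', array([486.,  22.]), 0.31, array([0.5856, 0.0242]))
large1 (array([277. , 227.5]), array([  50,   49, 1811], dtype=int32), array([ 0.4183, -0.2098]))
large1 (array([277. , 227.5]), array([  50,   49, 1811], dtype=int32), array([ 0.4183, -0.2098]))
small1 (array([299., 111.]), array([  40,   38, 1203], dtype=int32), array([ 0.421 , -0.1058]))
small1 (array([471. ,  26.5]), array([ 178,   53, 5187], dtype=int32), array([0.5738, 0.017 ]))
go [ 0.42  -0.209  0.029] inc [-0.0596 -0.0045  0.3629] [ 0.0007  0.0007 -0.0014] rows 2.6 j6 -35
```

L3 (steel) is at (277,227), and the brown look-alike at (181,193) is about 87 mm away. Grasping.

Emit:
move_arm:
  increments:
    - [-0.03, -0.005, 0.1, 0, 0, 0, 0.5]
    - [-0.06, -0.008, 0.2, 0, 0, 0, 0.5]
    - [-0.06, -0.008, 0.3, 0, 0, 0, 0.5]
    - [-0.06, -0.008, 0.355, 0, 0, 0, 0.5]
    - [-0.06, -0.008, 0.36, 0, 0, 0, 0.5]
    - [-0.06, -0.008, 0.36, 0, 0, 0, 0]
    - [-0.06, -0.008, 0.36, 0, 0, 0, 0]
    - [-0.06, -0.008, 0.36, 0, 0, 0, 0]
    - [-0.06, -0.008, 0.36, 0, 0, 0, 0]
    - [-0.06, -0.008, 0.36, 0, 0, 0, 0]

```text
time_s: 33.07
position: [0.417, -0.2076, 0.0308]
tcp_rot: [[-0.153, 0.988, 0.002], [0.988, 0.153, -0.002], [-0.002, 0.002, -1.0]]
force: [-0.3, 0.1, -0.4]
opening: 0.204
grasp_force: 0.0
```

Emit:
move_arm:
  increments:
    - [0, 0, 0, 0, 0, 0, 0]
    - [0, 0, 0, 0, 0, 0, 0]
    - [0, 0, 0, 0, 0, 0, 0]
    - [0, 0, -0.12, 0, 0, 0, 0]
    - [0, 0, -0.26, 0, 0, 0, 0]
    - [0, 0, -0.36, 0, 0, 0, 0]
    - [0, 0, -0.36, 0, 0, 0, 0]
    - [0, 0, -0.36, 0, 0, 0, 0]

```text
time_s: 33.73
position: [0.417, -0.2077, 0.1392]
tcp_rot: [[-0.153, 0.988, 0.003], [0.988, 0.153, -0.003], [-0.003, 0.003, -1.0]]
force: [-0.3, 0.5, -1.3]
opening: 0.149
grasp_force: 30.0
```

Run:
```python
from h import *
np.set_printoptions(precision=4,suppress=True)
go([.466,-.3335,.13],99);go([.466,-.3335,.036],99)
```

```text
go [ 0.466 -0.334  0.13 ] inc [-0.4394  0.0973  0.0323] [ 0.0008  0.001  -0.0012] rows 3.2 j6 -45
go [ 0.466 -0.334  0.036] inc [-0.4385  0.0965  0.3457] [ 0.0008  0.001  -0.0012] rows 4.1 j6 -45
```

Emit:
move_arm:
  increments:
    - [-0.12, 0.03, 0, 0, 0, 0, 0]
    - [-0.25, 0.06, 0, 0, 0, 0, 0]
    - [-0.37, 0.09, 0, 0, 0, 0, 0]
    - [-0.43, 0.096, 0.03, 0, 0, 0, 0]
    - [-0.439, 0.096, 0.12, 0, 0, 0, 0]
    - [-0.439, 0.096, 0.24, 0, 0, 0, 0]
    - [-0.439, 0.096, 0.31, 0, 0, 0, 0]
    - [-0.439, 0.096, 0.335, 0, 0, 0, 0]
    - [-0.439, 0.096, 0.342, 0, 0, 0, 0]
    - [-0.439, 0.096, 0.342, 0, 0, 0, 0]

```text
time_s: 34.57
position: [0.4627, -0.331, 0.0338]
tcp_rot: [[-0.153, 0.988, -0.005], [0.988, 0.153, 0.004], [0.005, -0.004, -1.0]]
force: [-0.5, -0.9, -1.7]
opening: 0.15
grasp_force: 30.0
```

Emit:
move_arm:
  increments:
    - [0, 0, 0, 0, 0, 0, 0.35]
    - [0, 0, 0, 0, 0, 0, 0.35]
    - [0, 0, 0, 0, 0, 0, 0.35]
    - [0, 0, -0.12, 0, 0, 0, 0.35]
    - [0, 0, -0.26, 0, 0, 0, 0.35]
    - [0, 0, -0.38, 0, 0, 0, 0.5]
    - [0, 0, -0.38, 0, 0, 0, 0.5]

```text
time_s: 35.15
position: [0.4685, -0.3364, 0.156]
tcp_rot: [[-0.153, 0.988, 0.01], [0.988, 0.153, -0.01], [-0.012, 0.008, -1.0]]
force: [1.3, -1.4, 0.6]
opening: 0.426
grasp_force: 0.0
```

Run:
```python
from h import *
np.set_printoptions(precision=4,suppress=True)
go([.421,-.09,.145],99)
```

```text
go [ 0.421 -0.09   0.145] inc [ 0.8362 -0.031   0.0266] [ 0.0026  0.0038 -0.0011] rows 6.0 j6 -21
```

Emit:
move_arm:
  increments:
    - [0.1, 0, 0, 0, 0, 0, 0.5]
    - [0.22, -0.01, 0, 0, 0, 0, 0.5]
    - [0.35, -0.01, 0, 0, 0, 0, 0.5]
    - [0.48, -0.02, 0, 0, 0, 0, 0.5]
    - [0.61, -0.02, 0, 0, 0, 0, 0.5]
    - [0.73, -0.03, 0, 0, 0, 0, 0.5]
    - [0.8, -0.03, 0, 0, 0, 0, 0.5]
    - [0.836, -0.031, 0, 0, 0, 0, 0.5]
    - [0.836, -0.031, 0, 0, 0, 0, 0.5]
    - [0.836, -0.031, 0, 0, 0, 0, 0.5]

```text
time_s: 35.98
position: [0.4184, -0.0871, 0.1493]
tcp_rot: [[-0.154, 0.988, 0.002], [0.988, 0.154, -0.001], [-0.001, 0.001, -1.0]]
force: [0.3, -0.2, -0.4]
opening: 0.504
grasp_force: 0.0
```

Run:
```python
from h import *
np.set_printoptions(precision=4,suppress=True)
c,o=look();print(*o,sep="\n")
for t,p,_,w in o: print(t,disc(c,p,.008))
go([.421,-.106,.024],99)
```

```text
('small1', array([281., 220.]), 0.89, array([ 0.4217, -0.0996]))
small1 (array([280., 222.]), array([ 36,  36, 918], dtype=int32), array([ 0.4216, -0.1048]))
go [ 0.421 -0.106  0.024] inc [-0.0595 -0.0017  0.4174] [ 0.0005  0.0004 -0.0017] rows 3.0 j6 -23
```

S3's disc is at (280,222), so about (0.4215,-0.1045). Grasping.

Emit:
move_arm:
  increments:
    - [-0.03, 0, 0.1, 0, 0, 0, 0.5]
    - [-0.055, 0, 0.22, 0, 0, 0, 0.5]
    - [-0.055, 0, 0.34, 0, 0, 0, 0.5]
    - [-0.055, 0, 0.41, 0, 0, 0, 0.5]
    - [-0.055, 0, 0.415, 0, 0, 0, 0.5]
    - [-0.055, 0, 0.415, 0, 0, 0, 0]
    - [-0.055, 0, 0.415, 0, 0, 0, 0]
    - [-0.055, 0, 0.415, 0, 0, 0, 0]
    - [-0.055, 0, 0.415, 0, 0, 0, 0]
    - [-0.055, 0, 0.415, 0, 0, 0, 0]

```text
time_s: 36.97
position: [0.4207, -0.1031, 0.0259]
tcp_rot: [[-0.153, 0.988, 0.003], [0.988, 0.153, -0.001], [-0.002, 0.002, -1.0]]
force: [-0.2, 0.3, 0.2]
opening: 0.205
grasp_force: 0.0
```

Emit:
move_arm:
  increments:
    - [0, 0, 0, 0, 0, 0, 0]
    - [0, 0, 0, 0, 0, 0, 0]
    - [0, 0, 0, 0, 0, 0, 0]
    - [0, 0, -0.12, 0, 0, 0, 0]
    - [0, 0, -0.26, 0, 0, 0, 0]
    - [0, 0, -0.4, 0, 0, 0, 0]
    - [0, 0, -0.4, 0, 0, 0, 0]
    - [0, 0, -0.4, 0, 0, 0, 0]

```text
time_s: 37.63
position: [0.4213, -0.1034, 0.1469]
tcp_rot: [[-0.153, 0.988, 0.006], [0.988, 0.153, -0.003], [-0.004, 0.005, -1.0]]
force: [-1.2, 1.0, -1.3]
opening: 0.101
grasp_force: 30.0
```

Run:
```python
from h import *
np.set_printoptions(precision=4,suppress=True)
go([.521,-.340,.14],99)
```

```text
go [ 0.521 -0.34   0.14 ] inc [-0.8302  0.2077  0.0272] [ 0.0016  0.0013 -0.0011] rows 6.2 j6 -42
```

Emit:
move_arm:
  increments:
    - [-0.12, 0.03, 0, 0, 0, 0, 0]
    - [-0.25, 0.06, 0, 0, 0, 0, 0]
    - [-0.38, 0.1, 0, 0, 0, 0, 0]
    - [-0.5, 0.13, 0, 0, 0, 0, 0]
    - [-0.62, 0.16, 0, 0, 0, 0, 0]
    - [-0.73, 0.18, 0, 0, 0, 0, 0]
    - [-0.8, 0.2, 0, 0, 0, 0, 0]
    - [-0.83, 0.207, 0, 0, 0, 0, 0]
    - [-0.83, 0.207, 0, 0, 0, 0, 0]
    - [-0.83, 0.207, 0, 0, 0, 0, 0]

```text
time_s: 38.47
position: [0.5178, -0.3376, 0.1427]
tcp_rot: [[-0.152, 0.988, -0.004], [0.988, 0.152, 0.004], [0.004, -0.003, -1.0]]
force: [-0.1, 0.6, -0.3]
opening: 0.103
grasp_force: 30.0
```

Run:
```python
from h import *
np.set_printoptions(precision=4,suppress=True)
c,o=look();print(*o,sep="\n");print(bot.read_state()["opening"])
go([.521,-.340,.031],99)
cv2.imwrite("pics/w6.png",c["image"])
```

```text
('large1', array([221., 192.]), 0.9, array([ 0.4651, -0.331 ]))
('large1', array([103., 130.]), 0.86, array([ 0.3442, -0.2893]))
('large1', array([108.,  28.]), 0.67, array([ 0.3325, -0.1908]))
('small1', array([336., 219.]), 0.92, array([ 0.5679, -0.339 ]))
('small1', array([283., 235.]), 0.7, array([ 0.5238, -0.3612]))
0.10489588768801482
go [ 0.521 -0.34   0.031] inc [-0.0125  0.0083  0.3766] [-0.0006 -0.0009 -0.0008] rows 2.7 j6 -42
```

View pics/w6.png

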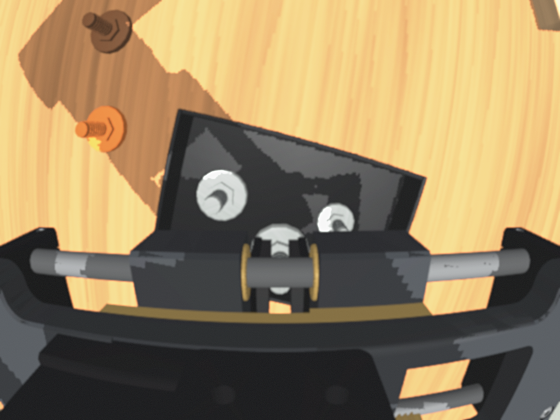

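L3 at (221,193) and S2 at (337,220) stand in the bin, and S3 is held between them. I'll lower it and release.

Emit:
move_arm:
  increments:
    - [-0.01, 0.004, 0.12, 0, 0, 0, 0]
    - [-0.012, 0.004, 0.24, 0, 0, 0, 0]
    - [-0.012, 0.004, 0.33, 0, 0, 0, 0]
    - [-0.012, 0.004, 0.365, 0, 0, 0, 0]
    - [-0.012, 0.004, 0.375, 0, 0, 0, 0]
    - [-0.012, 0.004, 0.375, 0, 0, 0, 0]
    - [-0.012, 0.004, 0.375, 0, 0, 0, 0.3]
    - [-0.012, 0.004, 0.375, 0, 0, 0, 0.3]
    - [-0.012, 0.004, 0.375, 0, 0, 0, 0.3]
    - [-0.012, 0.004, 0.375, 0, 0, 0, 0.3]

```text
time_s: 39.45
position: [0.5218, -0.3435, 0.0338]
tcp_rot: [[-0.153, 0.988, 0.002], [0.988, 0.153, -0.002], [-0.002, 0.002, -1.0]]
force: [-0.1, 0.7, 0.4]
opening: 0.276
grasp_force: 0.0
```

Emit:
move_arm:
  increments:
    - [0, 0, -0.1, 0, 0, 0, 0.3]
    - [0, 0, -0.22, 0, 0, 0, 0.3]
    - [0, 0, -0.35, 0, 0, 0, 0.3]
    - [0, 0, -0.48, 0, 0, 0, 0.3]
    - [0.12, -0.1, -0.6, 0, 0, 0, 0.5]
    - [0.2, -0.2, -0.6, 0, 0, 0, 0.5]
    - [0.3, -0.3, -0.6, 0, 0, 0, 0.5]
    - [0.3, -0.3, -0.6, 0, 0, 0, 0.5]
    - [0.3, -0.3, -0.6, 0, 0, 0, 0.5]

```text
time_s: 40.2
position: [0.415, -0.2643, 0.2131]
tcp_rot: [[-0.153, 0.988, -0.002], [0.988, 0.153, 0.002], [0.002, -0.002, -1.0]]
force: [-0.3, -0.1, -0.1]
opening: 0.485
grasp_force: 0.0
```

Run:
```python
from h import *
np.set_printoptions(precision=4,suppress=True)
a=cap("scene");b=cap("top")
cv2.imwrite("pics/f.png",np.hstack([cv2.resize(a["image"][150:350,120:400],(490,350),interpolation=cv2.INTER_CUBIC),cv2.resize(a["image"][190:250,280:333],(300,350),interpolation=cv2.INTER_CUBIC)]))
```

```text
(no output)
```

View pics/f.png

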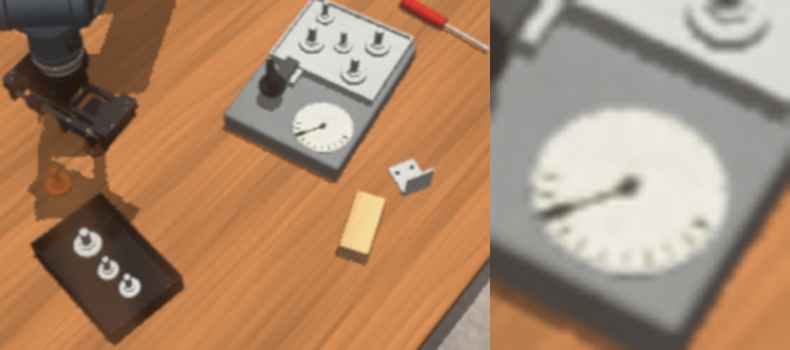

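The final view shows the needle on the wedge at (550,210), five feet on the pan, three in the bin at (88,240), (107,267) and (128,286), and the bystanders untouched. Handing in.

```bash
python3 -c "
from rig import workorder
print(workorder.hand_in())"
```

```text
the job is handed in; nothing more can be done
None
```

The job is handed in, though the hand-in gave no verdict: the knob is turned to its loose stop, the needle is on the mark with two large feet and one small one added to the pan, and the other three feet are in the bin.

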